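# Block freshly wetted baskets to dry

### The arm

A 6-joint arm with a two-finger parallel gripper is mounted at the origin on the work surface. World frame = base frame: x ahead of the robot, y to its left, z up, the work surface at z = 0. Lengths are in mm, angles in rad, forces in N, time in s.
With the tool pointing down it reaches from about 350 to 975 mm from the base axis. Payload 7.1 kg.
Tool frame: the origin (TCP) lies midway between the tips of the shut fingers; the grasp point (between the pads) lies ctrl.tcp_to_grasp behind it (ctrl.tcp_to_grasp is the distance from the TCP to the grasp point, in mm); z points along the fingers, y is the direction in which the jaws open and shut (so a half turn about z gives the same grasp; the last joint's range is limited). The gripper opens to 88 mm and grips with 3 to 60 N. Pads are 20 mm wide; open, the fingers measure 115 mm over their backs; the gripper's body (75 mm by 178 mm) begins 61 mm behind the grasp point.
Start: joints at [1.221, 0.423, 1.63, -0, 1.089, -0.019], TCP at [202.968, 591.108, 195.475] pointing down, gripper open.
Joint ranges: [-3, 3], [-0.9, 2.11], [0.09, 2.58], [-1.31, 4.45], [0.11, 2.69], [-2.54, 2.54]. Speed limits (rad/s): [2.39, 2.39, 3.01, 3.14, 3.14, 3.14].

### API

Orientations are given as a rotation vector (axis times angle).
In Python, from workcell import ctrl gives the robot as it stands.
- The arm moves only by the tool play_rows, never from a script. Its argument "increments" is text: rows parted by semicolons, each of 5 numbers parted by spaces: the opening, from 0 (shut) to 1 (fully open), then the shift along the world's x, y, z in m, then the turn about the world's z in degrees. A call has 1 to 20 rows; each row shifts and turns the commanded pose from where the row before left it; what a row does not reach is not made up. A row lasts 1/10 s, in which the tool goes at most 50 mm and 8.59 degrees, less where a joint would pass 70% of its speed; a pose out of reach is approached as far as the arm can. A call is refused whole if a number of a shift passes 0.05 or a number of a turn 8.59, either way. A call with a gripper value outside its range is refused whole. The fingers move at their own pace and stop on an object; the grip force is fixed at half the most. Time passes only in rows, so rows that do not move let the fingers close. It gives the time, the measured TCP pose, the force and the opening at its end, in the units of the state.
- ctrl.get_obs(): the state, without advancing time (a new reading comes with each control period).
- ctrl.get_image(name): name is "side" or "top" or "wrist"; returns a dict with "img" (400x640x3 uint8, red, green, blue), "range_z" (400x640 float32, mm along the optical axis (not along the pixel's ray), 0 where there is no reading), "vertical_fov" (degrees; the focal length in pixels is half the picture's height over the tangent of half this angle, whatever the lens; pixels are square), "cx", "cy" (the principal point, pixels), "k1" (the pictures are not rectified: a ray, as slopes to the right and down, at radius r is drawn at 1 + k1 r^2 times it, then the intrinsics apply), "origin" and "attitude" of the camera in the world. Camera axes: x right, y down, z forward; pixel columns grow to the right and rows downward; lengths in mm; the calibration is good to about 2 mm. A picture is of the moment at which its call begins.
- ctrl.close_job(): hands the job in, once; it reports no verdict.
The state is a dict: "t": time; "qpos": joint angles; "qvel": joint speeds; "joint_torque": joint torques, N m; "ee_pos": TCP position; "orientation": TCP orientation; "ft_force": force on the tool from outside, world axes, zero at the start; "moment": the same for the moment, N m; "width": finger opening in mm.
Only numpy, scipy, OpenCV 4.12 (cv2) and the standard library are available. Lean on these libraries where they do the work, as an engineer would, in place of code of your own. Each camera call takes 0.05 s, during which the arm holds its last target. There are 200 camera calls.

### The job

Lift the draining cradle with its wet baskets straight up off its stand, keeping it level so that it neither swings nor catches, stand it in the drip tray and let go of it. Then set every basket (there may be two or three) squarely down in a pocket of the blocking board, one to a pocket, stand a forming block in each basket, and last lay a steel weight flat and centred on each block, knob up. Leave the cradle standing in the tray and the mug, bottle and stone where they are.

Things in the scene. Friction and masses are not known exactly. Their poses are not given: they have to be found in the camera images.
- cradle: Draining cradle: aluminium trough 262 mm long (x), 62 wide (y), floor 3 mm, side walls 13 mm high; origin at the centre of its underside, z up. Pivot pins (8 mm thick, 46 mm up, along x) on its end plates lie loose in the stand's open notches: it swings about x. The wet baskets stand in a row along x, 44 and 99 mm either side of its middle. 0.45 kg empty.
- cradle_grip (a point): Centre of the wooden handle grip at the cradle's middle, 54 mm above its underside: 14 mm thick across (cradle y), 26 mm along (x), from 36 to 68 mm above the underside. The baskets beside it reach 33 mm above the underside; their nearest faces are 19 mm along x from this point. Axes as the cradle's.
- stand_mid (a point): Fixed dark steel draining stand: base plate 310 x 80 mm, a post 141 mm from its middle at each end (x along the stand). Each post has an open-topped notch 11 mm wide, from 70 to 90 mm above the table, with a cradle pin resting at its bottom: the cradle must rise over 20 mm to come free. The point: top of the base plate, 6 mm above the table.
- tray_in (a point): Fixed grey drip tray lying on the table, inside 322 x 100 mm (x, y), rim 6 mm above its inner floor; this point is the centre of the inner floor, 4 mm above the table, x along the tray.
- pocket1 (a point): Square pocket 1 of 3 in the fixed plywood blocking board (262 x 90 mm, top 22 mm above the table; pockets 84 mm apart in a row along its x): 57 x 57 mm, 12 mm deep; this point is the centre of the pocket floor, axes along the board and the pocket sides.
- pocket2 (a point): Square pocket 2 of 3 in the fixed plywood blocking board (262 x 90 mm, top 22 mm above the table; pockets 84 mm apart in a row along its x): 57 x 57 mm, 12 mm deep; this point is the centre of the pocket floor, axes along the board and the pocket sides.
- pocket3 (a point): Square pocket 3 of 3 in the fixed plywood blocking board (262 x 90 mm, top 22 mm above the table; pockets 84 mm apart in a row along its x): 57 x 57 mm, 12 mm deep; this point is the centre of the pocket floor, axes along the board and the pocket sides.
- basket1_c (a point): Small stiff square woven basket of straw with two dark bands, 50 x 50 mm outside, 30 mm high, open on top: walls 4 mm, floor 5 mm, inside 42 x 42 mm. About 35 g. The point is its centre, 15 mm above its underside; x, y along its sides, z up. Absent in some runs.
- basket2_c (a point): Small stiff square woven basket of straw with two dark bands, 50 x 50 mm outside, 30 mm high, open on top: walls 4 mm, floor 5 mm, inside 42 x 42 mm. About 35 g. The point is its centre, 15 mm above its underside; x, y along its sides, z up. Absent in some runs.
- basket3_c (a point): Small stiff square woven basket of straw with two dark bands, 50 x 50 mm outside, 30 mm high, open on top: walls 4 mm, floor 5 mm, inside 42 x 42 mm. About 35 g. The point is its centre, 15 mm above its underside; x, y along its sides, z up. Absent in some runs.
- basket4_c (a point): Small stiff square woven basket of straw with two dark bands, 50 x 50 mm outside, 30 mm high, open on top: walls 4 mm, floor 5 mm, inside 42 x 42 mm. About 35 g. The point is its centre, 15 mm above its underside; x, y along its sides, z up. Absent in some runs.
- block1_c (a point): Square forming block of dark wood, 36 x 36 mm, 42 mm high, about 50 g; the point is its centre, 21 mm above its underside; x, y along its sides. In a basket it stands 17 mm proud of the rim. All three blocks are alike.
- block2_c (a point): Square forming block of dark wood, 36 x 36 mm, 42 mm high, about 50 g; the point is its centre, 21 mm above its underside; x, y along its sides. In a basket it stands 17 mm proud of the rim. All three blocks are alike.
- block3_c (a point): Square forming block of dark wood, 36 x 36 mm, 42 mm high, about 50 g; the point is its centre, 21 mm above its underside; x, y along its sides. In a basket it stands 17 mm proud of the rim. All three blocks are alike.
- weight1_knob (a point): Turned steel press weight: flat disc 48 mm across, 14 mm thick, with a knob 18 mm across and 24 mm high on its middle; about 0.22 kg. The point is the centre of the knob, 26 mm above the underside of the disc; z up. All three weights are alike.
- weight2_knob (a point): Turned steel press weight: flat disc 48 mm across, 14 mm thick, with a knob 18 mm across and 24 mm high on its middle; about 0.22 kg. The point is the centre of the knob, 26 mm above the underside of the disc; z up. All three weights are alike.
- weight3_knob (a point): Turned steel press weight: flat disc 48 mm across, 14 mm thick, with a knob 18 mm across and 24 mm high on its middle; about 0.22 kg. The point is the centre of the knob, 26 mm above the underside of the disc; z up. All three weights are alike.
- mug: White mug, 80 mm across, 85 mm high, beyond the work; origin at the centre of its underside. Leave it alone.
- bottle: Clear plastic bottle with a green cap, 54 mm across, 150 mm high, beyond the work; origin at the centre of its underside. Leave it alone.
- stone: Flat grey stone, 90 mm across, 38 mm high; origin at the centre of its underside. Leave it alone.
Mind the look-alikes: they are no part of the job. What is shaped like the part that bears block1_c but blue or red is not meant.

How it is judged (in metres and radians):
On the way, in this order (a step that is already met when the one before it is completed fails the run):
1. the cradle stands flat in the drip tray, let go, with all its baskets in it (z of cradle_grip in the frame of tray_in between 0.05 and 0.058 m and x of cradle_grip in the frame of tray_in between -0.035 and 0.035 m and y of cradle_grip in the frame of tray_in between -0.025 and 0.025 m and angle between cradle_grip's own z axis and vertical below 0.06 rad and contact force between the fingers and cradle below 0.3 N and x of basket1_c in the frame of cradle between -0.125 and 0.125 m and y of basket1_c in the frame of cradle between -0.02 and 0.02 m and z of basket1_c in the frame of cradle between 0.012 and 0.024 m and x of basket2_c in the frame of cradle between -0.125 and 0.125 m and y of basket2_c in the frame of cradle between -0.02 and 0.02 m and z of basket2_c in the frame of cradle between 0.012 and 0.024 m and x of basket3_c in the frame of cradle between -0.125 and 0.125 m and y of basket3_c in the frame of cradle between -0.02 and 0.02 m and z of basket3_c in the frame of cradle between 0.012 and 0.024 m and x of basket4_c in the frame of cradle between -0.125 and 0.125 m and y of basket4_c in the frame of cradle between -0.02 and 0.02 m and z of basket4_c in the frame of cradle between 0.012 and 0.024 m), for 0.2 s.
2. every basket is down in a pocket of its own (((horizontal distance between basket1_c and pocket1 below 0.007 m and z of basket1_c in the frame of pocket1 between 0.012 and 0.018 m and angle between basket1_c's own z axis and vertical below 0.06 rad) or (horizontal distance between basket1_c and pocket2 below 0.007 m and z of basket1_c in the frame of pocket2 between 0.012 and 0.018 m and angle between basket1_c's own z axis and vertical below 0.06 rad) or (horizontal distance between basket1_c and pocket3 below 0.007 m and z of basket1_c in the frame of pocket3 between 0.012 and 0.018 m and angle between basket1_c's own z axis and vertical below 0.06 rad)) and ((horizontal distance between basket2_c and pocket1 below 0.007 m and z of basket2_c in the frame of pocket1 between 0.012 and 0.018 m and angle between basket2_c's own z axis and vertical below 0.06 rad) or (horizontal distance between basket2_c and pocket2 below 0.007 m and z of basket2_c in the frame of pocket2 between 0.012 and 0.018 m and angle between basket2_c's own z axis and vertical below 0.06 rad) or (horizontal distance between basket2_c and pocket3 below 0.007 m and z of basket2_c in the frame of pocket3 between 0.012 and 0.018 m and angle between basket2_c's own z axis and vertical below 0.06 rad)) and ((horizontal distance between basket3_c and pocket1 below 0.007 m and z of basket3_c in the frame of pocket1 between 0.012 and 0.018 m and angle between basket3_c's own z axis and vertical below 0.06 rad) or (horizontal distance between basket3_c and pocket2 below 0.007 m and z of basket3_c in the frame of pocket2 between 0.012 and 0.018 m and angle between basket3_c's own z axis and vertical below 0.06 rad) or (horizontal distance between basket3_c and pocket3 below 0.007 m and z of basket3_c in the frame of pocket3 between 0.012 and 0.018 m and angle between basket3_c's own z axis and vertical below 0.06 rad)) and ((horizontal distance between basket4_c and pocket1 below 0.007 m and z of basket4_c in the frame of pocket1 between 0.012 and 0.018 m and angle between basket4_c's own z axis and vertical below 0.06 rad) or (horizontal distance between basket4_c and pocket2 below 0.007 m and z of basket4_c in the frame of pocket2 between 0.012 and 0.018 m and angle between basket4_c's own z axis and vertical below 0.06 rad) or (horizontal distance between basket4_c and pocket3 below 0.007 m and z of basket4_c in the frame of pocket3 between 0.012 and 0.018 m and angle between basket4_c's own z axis and vertical below 0.06 rad))), for 0.2 s.
3. every basket in its pocket has a block standing in it (all of step 2 and ((horizontal distance between block1_c and basket1_c below 0.007 m and z of block1_c in the frame of basket1_c between 0.008 and 0.014 m and angle between the z axis of block1_c and the z axis of basket1_c, either way round below 0.06 rad) or (horizontal distance between block2_c and basket1_c below 0.007 m and z of block2_c in the frame of basket1_c between 0.008 and 0.014 m and angle between the z axis of block2_c and the z axis of basket1_c, either way round below 0.06 rad) or (horizontal distance between block3_c and basket1_c below 0.007 m and z of block3_c in the frame of basket1_c between 0.008 and 0.014 m and angle between the z axis of block3_c and the z axis of basket1_c, either way round below 0.06 rad)) and ((horizontal distance between block1_c and basket2_c below 0.007 m and z of block1_c in the frame of basket2_c between 0.008 and 0.014 m and angle between the z axis of block1_c and the z axis of basket2_c, either way round below 0.06 rad) or (horizontal distance between block2_c and basket2_c below 0.007 m and z of block2_c in the frame of basket2_c between 0.008 and 0.014 m and angle between the z axis of block2_c and the z axis of basket2_c, either way round below 0.06 rad) or (horizontal distance between block3_c and basket2_c below 0.007 m and z of block3_c in the frame of basket2_c between 0.008 and 0.014 m and angle between the z axis of block3_c and the z axis of basket2_c, either way round below 0.06 rad)) and ((horizontal distance between block1_c and basket3_c below 0.007 m and z of block1_c in the frame of basket3_c between 0.008 and 0.014 m and angle between the z axis of block1_c and the z axis of basket3_c, either way round below 0.06 rad) or (horizontal distance between block2_c and basket3_c below 0.007 m and z of block2_c in the frame of basket3_c between 0.008 and 0.014 m and angle between the z axis of block2_c and the z axis of basket3_c, either way round below 0.06 rad) or (horizontal distance between block3_c and basket3_c below 0.007 m and z of block3_c in the frame of basket3_c between 0.008 and 0.014 m and angle between the z axis of block3_c and the z axis of basket3_c, either way round below 0.06 rad)) and ((horizontal distance between block1_c and basket4_c below 0.007 m and z of block1_c in the frame of basket4_c between 0.008 and 0.014 m and angle between the z axis of block1_c and the z axis of basket4_c, either way round below 0.06 rad) or (horizontal distance between block2_c and basket4_c below 0.007 m and z of block2_c in the frame of basket4_c between 0.008 and 0.014 m and angle between the z axis of block2_c and the z axis of basket4_c, either way round below 0.06 rad) or (horizontal distance between block3_c and basket4_c below 0.007 m and z of block3_c in the frame of basket4_c between 0.008 and 0.014 m and angle between the z axis of block3_c and the z axis of basket4_c, either way round below 0.06 rad))), for 0.2 s.
At the end, for the whole second after the job is handed in: Cradle flat in the tray (middle within 35 mm along, 25 mm across); each basket on a pocket's floor (3 mm in height, 7 mm off centre, 0.06 rad), a block on its inner floor (3 mm, 7 mm, 0.06 rad), and a weight flat on that block, knob up, within 10 mm of the basket's centre (all of step 3 and z of cradle_grip in the frame of tray_in between 0.05 and 0.058 m and x of cradle_grip in the frame of tray_in between -0.035 and 0.035 m and y of cradle_grip in the frame of tray_in between -0.025 and 0.025 m and angle between cradle_grip's own z axis and vertical below 0.06 rad and ((horizontal distance between weight1_knob and basket1_c below 0.01 m and z of weight1_knob in the frame of basket1_c between 0.055 and 0.061 m and angle between the z axis of weight1_knob and the z axis of basket1_c, either way round below 0.06 rad) or (horizontal distance between weight2_knob and basket1_c below 0.01 m and z of weight2_knob in the frame of basket1_c between 0.055 and 0.061 m and angle between the z axis of weight2_knob and the z axis of basket1_c, either way round below 0.06 rad) or (horizontal distance between weight3_knob and basket1_c below 0.01 m and z of weight3_knob in the frame of basket1_c between 0.055 and 0.061 m and angle between the z axis of weight3_knob and the z axis of basket1_c, either way round below 0.06 rad)) and ((horizontal distance between weight1_knob and basket2_c below 0.01 m and z of weight1_knob in the frame of basket2_c between 0.055 and 0.061 m and angle between the z axis of weight1_knob and the z axis of basket2_c, either way round below 0.06 rad) or (horizontal distance between weight2_knob and basket2_c below 0.01 m and z of weight2_knob in the frame of basket2_c between 0.055 and 0.061 m and angle between the z axis of weight2_knob and the z axis of basket2_c, either way round below 0.06 rad) or (horizontal distance between weight3_knob and basket2_c below 0.01 m and z of weight3_knob in the frame of basket2_c between 0.055 and 0.061 m and angle between the z axis of weight3_knob and the z axis of basket2_c, either way round below 0.06 rad)) and ((horizontal distance between weight1_knob and basket3_c below 0.01 m and z of weight1_knob in the frame of basket3_c between 0.055 and 0.061 m and angle between the z axis of weight1_knob and the z axis of basket3_c, either way round below 0.06 rad) or (horizontal distance between weight2_knob and basket3_c below 0.01 m and z of weight2_knob in the frame of basket3_c between 0.055 and 0.061 m and angle between the z axis of weight2_knob and the z axis of basket3_c, either way round below 0.06 rad) or (horizontal distance between weight3_knob and basket3_c below 0.01 m and z of weight3_knob in the frame of basket3_c between 0.055 and 0.061 m and angle between the z axis of weight3_knob and the z axis of basket3_c, either way round below 0.06 rad)) and ((horizontal distance between weight1_knob and basket4_c below 0.01 m and z of weight1_knob in the frame of basket4_c between 0.055 and 0.061 m and angle between the z axis of weight1_knob and the z axis of basket4_c, either way round below 0.06 rad) or (horizontal distance between weight2_knob and basket4_c below 0.01 m and z of weight2_knob in the frame of basket4_c between 0.055 and 0.061 m and angle between the z axis of weight2_knob and the z axis of basket4_c, either way round below 0.06 rad) or (horizontal distance between weight3_knob and basket4_c below 0.01 m and z of weight3_knob in the frame of basket4_c between 0.055 and 0.061 m and angle between the z axis of weight3_knob and the z axis of basket4_c, either way round below 0.06 rad))); the robot touches nothing.
It fails at once if the cradle tips or swings more than 0.35 rad (20 degrees) (angle between cradle_grip's own z axis and vertical above 0.35 rad).
It fails at once if the mug is pushed more than 30 mm or tipped over (distance of mug from where it was at the start of the episode above 0.03 m or angle between mug's own z axis and vertical above 0.5 rad).
It fails at once if the bottle is pushed more than 30 mm or tipped over (distance of bottle from where it was at the start of the episode above 0.03 m or angle between bottle's own z axis and vertical above 0.5 rad).
It fails at once if the stone is pushed more than 30 mm or tipped over (distance of stone from where it was at the start of the episode above 0.03 m or angle between stone's own z axis and vertical above 0.5 rad).
Of basket1, basket2, basket3, basket4 only 2 to 3 are there at a start; the rules pass over those that are not, and their reading is None.
At some moment in a run one of block1, block2, block3, weight1, weight2, weight3 may be knocked a few centimetres aside while the robot is not near it.
It also fails if it takes over 210 s, if anything falls off the work surface, if the arm or the gripper's body presses on something with over 40 N, if the wrist force passes 120 N, or if a joint passes its speed limit or range.

## Working session

There is one attempt and no reset: what is moved stays moved. The work goes in short steps, Python scripts to look and compute and a tool call to move; the robot and the scene stay as the last step left them, time stands still between calls to the robot, and variables do not carry over. Pictures are saved under pics/ and viewed, on a budget of 14 in all, crops included, one or two more only if the job needs it, and the job is handed in when it is done.

Besides the shell and the picture viewer there is one more tool, called as a command line: name --argument value ..., lists and objects as JSON in quotes. play_rows: Moves the arm, as the interface text tells. Its arguments: {"type":"object","properties":{"increments":{"type":"string"}},"required":["increments"]}

```bash
ls; mkdir -p pics
cat > h.py <<'E'
import numpy as np, cv2
from workcell import ctrl
from scipy.spatial.transform import Rotation as R
def cam(n):
    d=ctrl.get_image(n); np.savez(f'/tmp/{n}.npz',**{k:np.array(v) for k,v in d.items()}); return d
def load(n): return dict(np.load(f'/tmp/{n}.npz',allow_pickle=True))
def rot(a):
    a=np.array(a,float)
    return a if a.shape==(3,3) else R.from_rotvec(a).as_matrix()
def rays(d,uv):
    uv=np.atleast_2d(np.array(uv,float)); h=d['img'].shape[0]
    f=h/2/np.tan(np.radians(float(d['vertical_fov']))/2)
    p=(uv-[float(d['cx']),float(d['cy'])])/f; q=p.copy()
    for _ in range(20): q=p/(1+float(d['k1'])*(q**2).sum(1,keepdims=True))
    return np.c_[q,np.ones(len(q))]
def at_z(d,uv,z):
    r=rays(d,uv)@rot(d['attitude']).T; o=np.array(d['origin'],float)
    return o+r*((z-o[2])/r[:,2:3])
def cloud(d):
    h,w=d['range_z'].shape
    u,v=np.meshgrid(np.arange(w),np.arange(h))
    r=rays(d,np.c_[u.ravel(),v.ravel()])
    P=(r*d['range_z'].reshape(-1,1))@rot(d['attitude']).T+np.array(d['origin'],float)
    P[d['range_z'].ravel()==0]=np.nan
    return P.reshape(h,w,3)
def save(im,name): cv2.imwrite('pics/'+name,cv2.cvtColor(np.ascontiguousarray(im),cv2.COLOR_RGB2BGR))
E
python3 - <<'E'
from h import *
o=ctrl.get_obs(); print({k:np.round(v,3) for k,v in o.items()}); print(ctrl.tcp_to_grasp)
for n in ['top','side']:
    d=cam(n); save(d['img'],n+'0.png'); print(n,d['attitude'],d['origin'],d['vertical_fov'],d['cx'],d['cy'],d['k1'])
E
```

```text
pics
{'t': np.float64(0.0), 'qpos': array([ 1.221,  0.424,  1.631, -0.   ,  1.089, -0.019]), 'qvel': array([ 0.001,  0.001, -0.   ,  0.   ,  0.   ,  0.   ]), 'joint_torque': array([ 1.0000e-03, -5.4464e+01, -2.7367e+01,  6.5000e-02,  2.3000e-02,
       -0.0000e+00]), 'ee_pos': array([202.756, 590.589, 194.718]), 'orientation': array([-5.170e-01, -3.098e+00,  2.000e-03]), 'ft_force': array([-0.101,  0.126,  0.417]), 'moment': array([-0.042, -0.014, -0.031]), 'width': np.float64(88.131)}
18.700000000000003
top [-2.14660822  2.18904092 -0.08232286] [ 456.39200566  -68.82346225 1455.36196551] 50.98203741927733 318.48937829144904 196.91746330057813 -0.10124718207344618
side [-1.91944486  0.83739108 -0.52357783] [-158.38263026 -711.9335499   601.75668509] 55.171098100537144 313.89553975906205 206.3654941623381 -0.01839002755694023
```

View pics/top0.png

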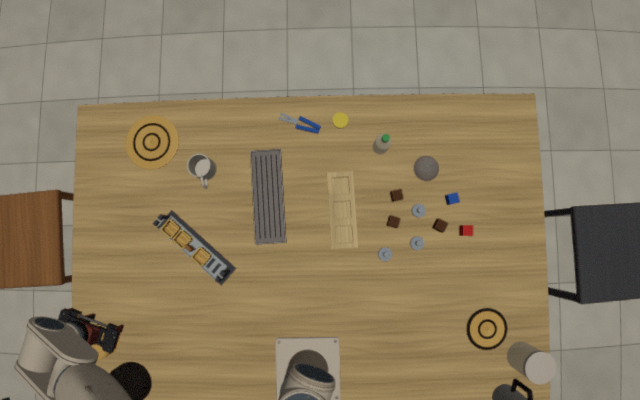

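View pics/side0.png

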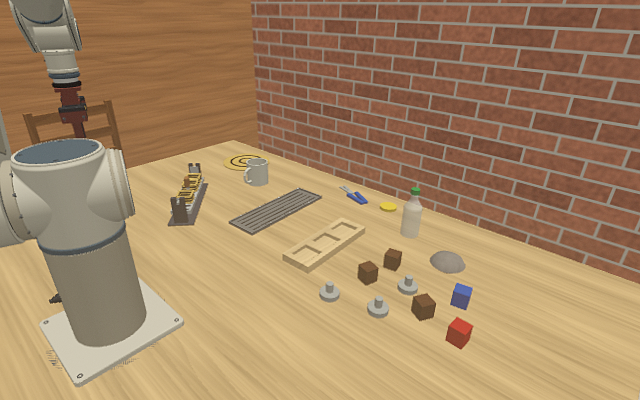

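The top view shows the cradle and stand near (195,247), the tray at (268,197) and the board at (342,210). The dark wood blocks are at (397,195), (393,221) and (440,225). The blue block (453,199) and red block (467,230) are look-alikes, so I'll leave them. The weights are at (419,211), (417,243) and (385,254). I'll confirm with enlarged crops.

Run:
```python
from h import *
d=load('top'); im=d['img']
a=cv2.resize(im[140:290,145:295],None,fx=4,fy=4,interpolation=cv2.INTER_CUBIC)[:,:]
b=cv2.resize(im[160:270,320:480],None,fx=5,fy=5,interpolation=cv2.INTER_CUBIC)
save(a,'cropA.png'); save(b,'cropB.png')
for n,uv,z in [('stand',(195,247),60),('tray',(268,197),4),('board',(342,210),22),('b1',(397,195),42),('b2',(393,221),42),('b3',(440,225),42),('w1',(419,211),38),('w2',(417,243),38),('w3',(385,254),38),('mug',(199,166),80),('bottle',(384,142),130),('stone',(427,168),38)]:
    print(n,at_z(d,uv,z).round(0))
```

```text
stand [[423. 368.  60.]]
tray [[592. 127.   4.]]
board [[ 540. -128.   22.]]
b1 [[ 586. -315.   42.]]
b2 [[ 499. -299.   42.]]
b3 [[ 482. -458.   42.]]
w1 [[ 531. -389.   38.]]
w2 [[ 423. -378.   38.]]
w3 [[ 389. -269.   38.]]
mug [[694. 350.  80.]]
bottle [[ 750. -264.  130.]]
stone [[ 677. -423.   38.]]
```

View pics/cropA.png

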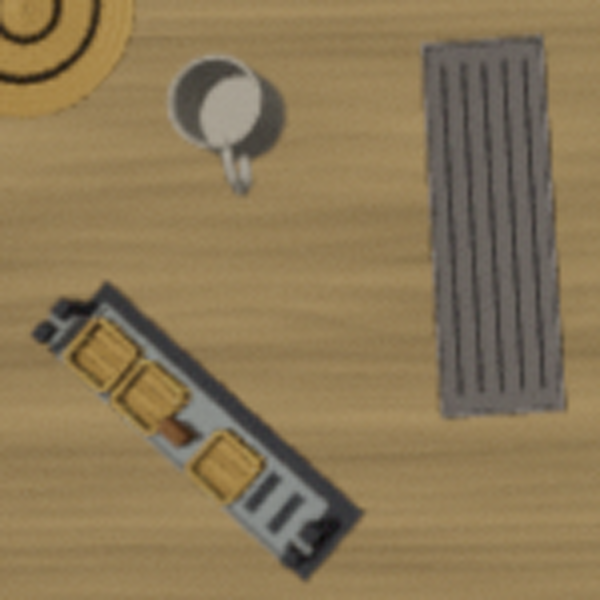

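View pics/cropB.png

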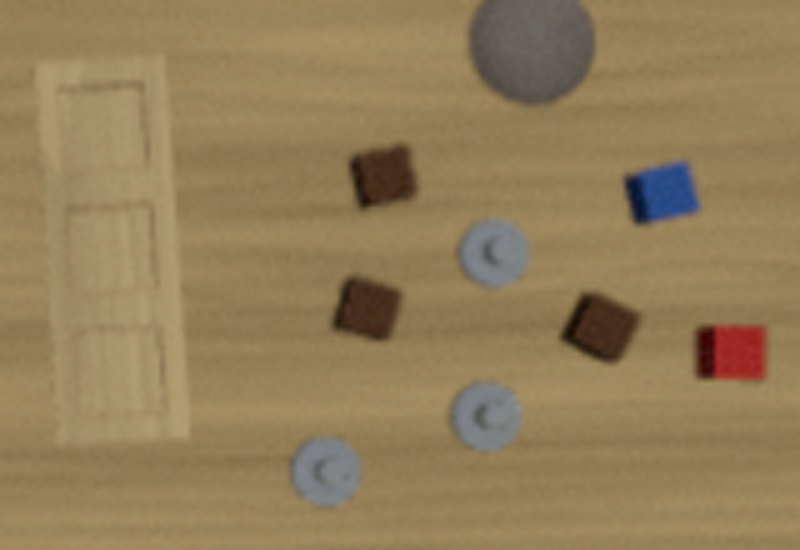

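Crop A shows three baskets in the cradle at crop (103,353), (150,395) and (228,467). The handle is at about (180,432) and the +x end slot is empty. Crop B confirms three brown blocks at (383,177), (368,308) and (602,327). Blue (662,193) and red (733,352) are decoys. Next I'll compute the angles.

```bash
cat >> h.py <<'E'
def st():
    o=ctrl.get_obs(); M=rot(o['orientation']); y=M[:,1]
    print('t',round(float(o['t']),2),'tcp',np.round(o['ee_pos'],1),'yawY',round(np.degrees(np.arctan2(y[1],y[0])),2),'tilt',round(np.degrees(np.arccos(-M[2,2])),2),'w',round(float(o['width']),1),'F',np.round(o['ft_force'],1),'q6',round(float(o['qpos'][5]),2),'q1',round(float(o['qpos'][0]),2)); return o
def ang(p,q): return np.degrees(np.arctan2(q[1]-p[1],q[0]-p[0]))
E
python3 - <<'E'
from h import *
d=load('top'); st()
A=lambda x,y:(x/4+145-.375,y/4+140-.375)
B=lambda x,y:(x/5+320-.4,y/5+160-.4)
b=at_z(d,[A(103,353),A(150,395),A(228,467)],61); print(b.round(1),ang(b[2],b[0]))
print('grip',at_z(d,A(178,430),96).round(1), 'b-based', (b[1]+b[2])/2)
t=at_z(d,[A(424,46),A(541,38),A(565,408),A(443,415)],10); print('tray',t.mean(0),ang(t[3],t[0]),ang(t[2],t[1]))
o=at_z(d,[B(37,64),B(163,56),B(189,437),B(58,444)],22); print('board',o.mean(0),ang(o[3],o[0]),ang(o[2],o[1]))
E
```

```text
t 0.1 tcp [202.8 590.6 194.8] yawY 71.05 tilt 0.08 w 87.6 F [-0.6  0.6  0.1] q6 -0.02 q1 1.22
[[488.5 453.2  61. ]
 [452.6 412.1  61. ]
 [391.7 345.1  61. ]] 48.168243272036115
grip [[423.9 376.5  96. ]] b-based [422.18599257 378.61634823  61.        ]
tray [595.38116183 127.20042121  10.        ] 2.6866123744281865 3.0673438506101043
board [ 542.55450557 -128.28998398   22.        ] 1.9559456096969543 2.3992919757846254
```

play_rows --increments "1 0.0245 -0.0237 0.010 7.46;1 0.0245 -0.0237 0.010 7.46;1 0.0245 -0.0237 0.010 7.46;1 0.0245 -0.0237 0.010 7.46;1 0.0245 -0.0237 0.010 7.46;1 0.0245 -0.0237 0.010 7.46;1 0.0245 -0.0237 0.010 7.46;1 0.0245 -0.0237 0.010 7.46;1 0.0245 -0.0237 0.010 7.46;1 0 0 0 0;1 0 0 0 0;1 0 0 0 0"

```text
t: 1.3
ee_pos: [422.6, 378.1, 284.8]
orientation: [1.28, -2.868, -0.0]
ft_force: [-0.1, -0.8, 0.0]
width: 87.6
```

Run:
```python
from h import *
st(); d=cam('wrist'); save(d['img'],'w1.png'); print(d['origin'],d['attitude'])
```

```text
t 1.3 tcp [422.6 378.1 284.8] yawY 138.12 tilt 0.07 w 87.6 F [-0.1 -0.8  0. ] q6 -1.7 q1 0.71
[374.35182834 322.06394745 474.05613516] [1.08174292 2.82047872 0.38329905]
```

View pics/w1.png

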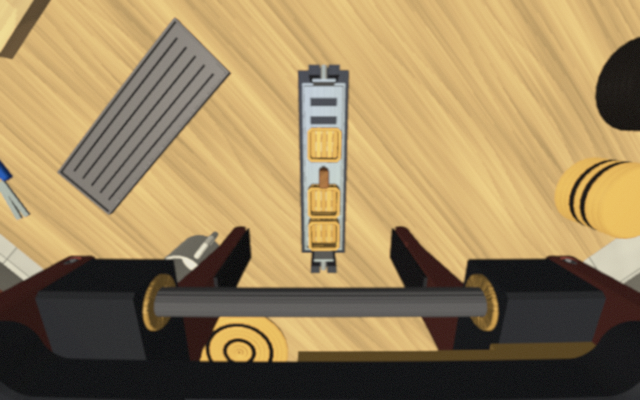

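The wrist view shows the cradle centred on the jaws' midline, with the handle at about (324,178). I'll measure the handle top from the depth.

Run:
```python
from h import *
def ana(n,c):
    d=load(n); P=cloud(d); im=d['img'].astype(int); x=P.reshape(-1,3); C=im.reshape(-1,3)
    m=np.hypot(x[:,0]-c[0],x[:,1]-c[1])<40
    br=m&(C[:,0]>C[:,2]*1.5)&(C[:,0]<170)&(x[:,2]>75)
    q=x[br]; print(n,'handle n',len(q),q.mean(0).round(1),np.median(q[:,2]),q.min(0).round(1),q.max(0).round(1))
    M=np.hypot(x[:,0]-c[0],x[:,1]-c[1])<190
    # straw rims
    st=M&(x[:,2]>50)&(x[:,2]<70)&(C[:,0]>150)&(C[:,2]<C[:,0]*.7)
    q=x[st]; print('baskets',len(q),np.median(q[:,2]))
    t=np.radians(48.2); e=np.array([np.cos(t),np.sin(t)])
    s=(q[:,:2]-c[:2])@e
    for lo,hi in [(-80,-10),(15,71.5),(71.5,130)]:
        g=q[(s>lo)&(s<hi)]
        r=cv2.minAreaRect(g[:,:2].astype(np.float32)); print(len(g),r)
ana('wrist',np.array([423.,377.5]))
ana('top',np.array([423.,377.5]))
```

```text
wrist handle n 2420 [402.3 369.5 402.3] 419.4079464722055 [383.4 339.6  77.5] [432.8 393.  429.5]
baskets 1026 60.11427688404481
355 ((390.9493408203125, 350.03192138671875), (47.59049606323242, 48.294010162353516), 47.93115997314453)
329 ((450.6739501953125, 414.8716735839844), (50.380306243896484, 48.309661865234375), 47.951751708984375)
338 ((485.3014831542969, 454.3955993652344), (54.35498809814453, 48.29278564453125), 48.80082702636719)
top handle n 31 [422.3 380.8  93.1] 94.97143419865097 [414.2 372.1  76.9] [431.  393.5 100.4]
baskets 114 60.113933207579294
46 ((390.7418212890625, 352.35223388671875), (48.82645797729492, 52.074684143066406), 47.452491760253906)
35 ((449.7607727050781, 416.7754821777344), (46.56800842285156, 49.482017517089844), 48.45724868774414)
33 ((485.58001708984375, 456.1937255859375), (44.684303283691406, 51.68360900878906), 41.79386520385742)
```

Run:
```python
from h import *
t=np.radians(48.1); e=np.array([np.cos(t),np.sin(t)]); v=np.array([-e[1],e[0]]); c=np.array([421.3,382.])
for n in ['wrist','top']:
    d=load(n); P=cloud(d).reshape(-1,3); C=d['img'].astype(int).reshape(-1,3)
    r=P[:,:2]-c; a=r@e; b=r@v
    m=(abs(a)<35)&(abs(b)<30)&(P[:,2]>88)&(P[:,2]<104)
    print(n,m.sum(),'a',np.percentile(a[m],[2,50,98]).round(1),'b',np.percentile(b[m],[2,50,98]).round(1),P[m,2].mean())
    m=(abs(a)<18)&(abs(b)<60)&(P[:,2]>28)&(P[:,2]<50)   # trough near the middle
    print('   trough b',np.percentile(b[m],[1,99]).round(1), m.sum())
```

```text
wrist 184 a [-12.6  -0.6  12.7] b [-6.7  0.2  5.7] 95.14740653325029
   trough b [-30.4  30.8] 701
top 30 a [-10.5  -0.1  11. ] b [-6.2  0.3  6.6] 95.90258452908999
   trough b [-30.6  31.6] 113
```

play_rows --increments "1 -0.0013 0.0039 -0.04 0;1 0 0 -0.04 0;1 0 0 -0.04 0;1 0 0 -0.04 0;1 0 0 -0.03 0;1 0 0 -0.02 0;1 0 0 -0.01 0;1 0 0 0 0;1 0 0 0 0"

```text
t: 2.25
ee_pos: [422.2, 382.4, 66.1]
orientation: [-1.283, 2.867, 0.0]
ft_force: [0.1, 0.2, 0.3]
width: 87.7
```

```bash
python3 -c "
from h import *
st()"
```

```text
t 2.25 tcp [422.2 382.4  66.1] yawY 138.21 tilt 0.04 w 87.7 F [0.1 0.2 0.3] q6 -1.7 q1 0.72
```

play_rows --increments "1 -0.0005 0 -0.002 0;0.5 0 0 0 0;0.3 0 0 0 0;0.2 0 0 0 0;0.1 0 0 0 0;0 0 0 0 0;0 0 0 0 0;0 0 0 0 0;0 0 0 0 0;0 0 0 0 0"

```text
t: 3.25
ee_pos: [421.7, 381.7, 63.5]
orientation: [1.282, -2.868, 0.0]
ft_force: [-0.4, 0.4, 0.1]
width: 19.4
```

```bash
python3 -c "
from h import *
st()"
```

```text
t 3.25 tcp [421.7 381.7  63.5] yawY 138.18 tilt 0.0 w 19.4 F [-0.4  0.4  0.1] q6 -1.7 q1 0.71
```

play_rows --increments "0 0 0 0 0;0 0 0 0 0;0 0 0 0 0;0 0 0 0 0"

```text
t: 3.65
ee_pos: [421.5, 381.9, 63.5]
orientation: [1.282, -2.868, -0.0]
ft_force: [-3.0, 2.2, 0.8]
width: 13.5
```

```bash
python3 -c "
from h import *
st()"
```

```text
t 3.65 tcp [421.5 381.9  63.5] yawY 138.19 tilt 0.02 w 13.5 F [-3.   2.2  0.8] q6 -1.7 q1 0.72
```

play_rows --increments "0 0 0 0.003 0;0 0 0 0.005 0;0 0 0 0.008 0;0 0 0 0.01 0;0 0 0 0.01 0;0 0 0 0.01 0;0 0 0 0.01 0;0 0 0 0.01 0;0 0 0 0.009 0;0 0 0 0 0;0 0 0 0 0"

```text
t: 4.75
ee_pos: [421.7, 381.7, 138.6]
orientation: [-1.282, 2.868, 0.0]
ft_force: [0.5, -0.5, -6.2]
width: 13.3
```

Run:
```python
from h import *
st(); d=cam('side'); save(cv2.resize(d['img'][80:280,100:360],None,fx=3,fy=3),'s1.png')
```

```text
t 4.75 tcp [421.7 381.7 138.6] yawY 138.19 tilt 0.01 w 13.3 F [ 0.5 -0.5 -6.2] q6 -1.7 q1 0.71
```

View pics/s1.png

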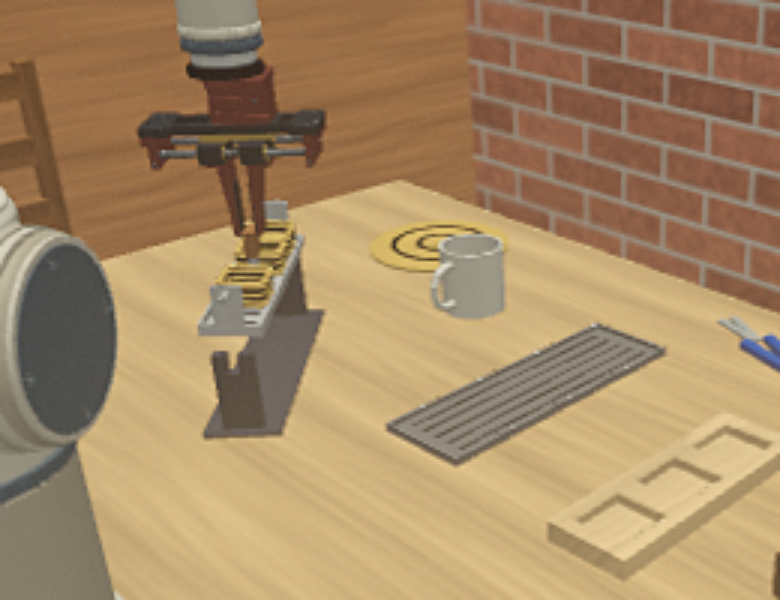

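The cradle hangs level and free of the notches, with all three baskets in it. I'll carry it to the tray.

play_rows --increments "0 0.0062 -0.0091 0 -1.618;0 0.0062 -0.0091 0 -1.618;0 0.0124 -0.0182 0 -3.236;0 0.0124 -0.0182 0 -3.236;0 0.0124 -0.0182 0 -3.236;0 0.0124 -0.0182 0 -3.236;0 0.0124 -0.0182 0 -3.236;0 0.0124 -0.0182 0 -3.236;0 0.0124 -0.0182 0 -3.236;0 0.0124 -0.0182 0 -3.236;0 0.0124 -0.0182 0 -3.236;0 0.0124 -0.0182 0 -3.236;0 0.0124 -0.0182 0 -3.236;0 0.0124 -0.0182 0 -3.236;0 0.0062 -0.0091 0 -1.618;0 0.0062 -0.0091 0 -1.618;0 0 0 0 0;0 0 0 0 0"

```text
t: 6.6
ee_pos: [594.8, 127.1, 138.3]
orientation: [0.079, -3.14, -0.0]
ft_force: [-0.1, -0.0, -5.5]
width: 13.0
```

Run:
```python
from h import *
st(); 
# tray rim from first top depth
d=load('top'); P=cloud(d).reshape(-1,3)
m=(abs(P[:,0]-595)<200)&(abs(P[:,1]-127)<80)
C=d['img'].astype(int).reshape(-1,3); g=m&(C.max(1)-C.min(1)<25)
print(cv2.minAreaRect(P[g][:,:2].astype(np.float32)))
```

```text
t 6.6 tcp [594.8 127.1 138.3] yawY 92.89 tilt 0.05 w 13.0 F [-0.1 -0.  -5.5] q6 -1.43 q1 0.19
((596.186767578125, 128.19168090820312), (325.991943359375, 106.80703735351562), 2.854893922805786)
```

Centred within 1–2 mm. Now I'll lower it.

play_rows --increments "0 0.001 0.001 -0.015 0;0 0 0 -0.02 0;0 0 0 -0.02 0;0 0 0 -0.02 0;0 0 0 -0.012 0;0 0 0 -0.006 0;0 0 0 -0.003 0;0 0 0 -0.0015 0;0 0 0 0 0;0 0 0 0 0"

```text
t: 7.6
ee_pos: [596.8, 128.0, 41.7]
orientation: [-0.079, 3.139, 0.0]
ft_force: [0.2, -0.1, -4.7]
width: 13.9
```

```bash
python3 -c "
from h import *
st()"
```

```text
t 7.6 tcp [596.8 128.   41.7] yawY 92.88 tilt 0.07 w 13.9 F [ 0.2 -0.1 -4.7] q6 -1.43 q1 0.19
```

play_rows --increments "0 0 0 -0.001 0;0 0 0 -0.001 0;0 0 0 0 0"

```text
t: 7.9
ee_pos: [596.9, 128.7, 40.6]
orientation: [-0.079, 3.139, 0.002]
ft_force: [-4.2, 2.2, 7.5]
width: 13.2
```

```bash
python3 -c "
from h import *
st()"
```

```text
t 7.9 tcp [596.9 128.7  40.6] yawY 92.87 tilt 0.1 w 13.2 F [-4.2  2.2  7.5] q6 -1.43 q1 0.19
```

Contact made (Fz has changed sign). Now I'll release, back straight up and look.

play_rows --increments "0.1 0 0 0 0;0.2 0 0 0 0;0.3 0 0 0 0;0.5 0 0 0 0;0.5 0 0 0 0;0.5 0 0 0.02 0;0.7 0 0 0.04 0;1 0 0 0.05 0;1 0 0 0.05 0;1 0 0 0.05 0;1 0.03 0 0.01 0;1 0.03 0 0 0;1 0 0 0 0;1 0 0 0 0"

```text
t: 9.3
ee_pos: [655.9, 127.6, 258.2]
orientation: [0.078, -3.139, 0.0]
ft_force: [-0.9, 0.5, -0.0]
width: 87.9
```

Run:
```python
from h import *
st(); d=cam('wrist'); save(d['img'],'w2.png'); cam('top')
```

```text
t 9.3 tcp [655.9 127.6 258.2] yawY 92.86 tilt 0.08 w 87.9 F [-0.9  0.5 -0. ] q6 -1.45 q1 0.17
```

View pics/w2.png

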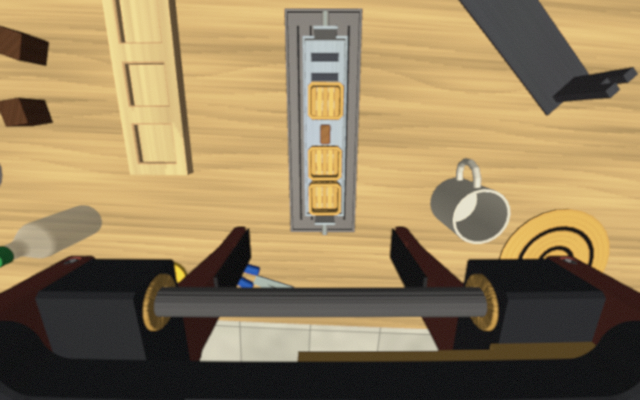

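The wrist view shows the cradle seated centrally in the tray with all three baskets at (325,102), (325,162) and (325,198). The board is at left, and its tip end is about (160,170). I'll measure baskets and pockets from both depth images.

```bash
cat > m.py <<'E'
from h import *
def baskets(n):
    d=load(n); P=cloud(d).reshape(-1,3); C=d['img'].astype(int).reshape(-1,3)
    t=np.radians(2.9); e=np.array([np.cos(t),np.sin(t)]); v=np.array([-e[1],e[0]]); r=P[:,:2]-[596.5,128]; a=r@e; b=r@v
    st=(abs(b)<32)&(P[:,2]>31)&(P[:,2]<44)&(C[:,0]>130)&(C[:,2]<C[:,0]*.75)
    for lo,hi in [(-80,-16),(16,71.5),(71.5,130)]:
        m=st&(a>lo)&(a<hi); q=P[m]
        if len(q)>8:
            R_=cv2.minAreaRect(q[:,:2].astype(np.float32))
            print(n,len(q),'mm-centre',((np.percentile(a[m],1)+np.percentile(a[m],99))/2*e+(np.percentile(b[m],1)+np.percentile(b[m],99))/2*v+[596.5,128]).round(1),np.round(R_[0],1),np.round(R_[1],1),round(R_[2],1),'z',np.median(q[:,2]).round(1))
    h=(abs(a)<16)&(abs(b)<12)&(P[:,2]>60)&(P[:,2]<80); print('  grip',P[h].mean(0).round(1))
def board(n):
    d=load(n); P=cloud(d).reshape(-1,3)
    t=np.radians(2.2); e=np.array([np.cos(t),np.sin(t)]); v=np.array([-e[1],e[0]])
    c=np.array([542.5,-128.3]); r=P[:,:2]-c; a=r@e; b=r@v
    top=(abs(a)<150)&(abs(b)<60)&(P[:,2]>19)&(P[:,2]<26); q=P[top]
    print(n,'board',len(q),np.percentile(a[top],[.5,99.5]).round(1),np.percentile(b[top],[.5,99.5]).round(1),cv2.minAreaRect(q[:,:2].astype(np.float32)),np.median(q[:,2]))
    for k in (-84,0,84):
        f=(abs(a-k)<40)&(abs(b)<40)&(P[:,2]>6)&(P[:,2]<15)
        if f.sum()>8: print('  pocket',k,f.sum(),np.percentile(a[f],[1,99]).round(1),np.percentile(b[f],[1,99]).round(1),np.median(P[f,2]).round(1))
E
python3 - <<'E'
from m import *
for n in ['wrist','top']: baskets(n)
board('top'); board('wrist')
E
```

```text
wrist 384 mm-centre [553.8 128.2] [554.2 128.4] [49. 49.] 2.1 z 36.3
wrist 372 mm-centre [641.1 131.6] [641.1 131.7] [48.5 49.1] 2.6 z 36.3
wrist 342 mm-centre [696.1 135. ] [696.2 135.1] [48.7 49.3] 3.4 z 36.4
  grip [597.7 129.4  71.3]
top 20 mm-centre [554.8 113. ] [554.2 111.3] [13.5 48.2] 85.4 z 37.2
top 26 mm-centre [643.7 116.6] [643.7 115.6] [14.1 48.4] 89.2 z 36.5
  grip [nan nan nan]
top board 861 [-129.1  131.6] [-44.5  45.1] ((543.9876098632812, -128.04905700683594), (262.4407043457031, 90.16812896728516), 2.4250123500823975) 22.17736069714374
  pocket -84 236 [-111.   -54.3] [-34.3  27.8] 10.0
  pocket 0 249 [-37.1  29.9] [-28.3  28.4] 10.1
  pocket 84 241 [ 58.6 114.1] [-27.8  28.5] 9.8
wrist board 6192 [-105.6  129.8] [-46.4  44.3] ((553.807373046875, -129.17401123046875), (237.99237060546875, 93.19729614257812), 2.537424325942993) 21.818243820802792
  pocket -84 1650 [-111.1  -58.2] [-30.9  21.1] 10.0
  pocket 0 1519 [-28.8  26.2] [-30.8  21.3] 10.0
  pocket 84 1307 [ 56.5 111.4] [-30.7  22.3] 10.1m.py:11: RuntimeWarning: Mean of empty slice.
  h=(abs(a)<16)&(abs(b)<12)&(P[:,2]>60)&(P[:,2]<80); print('  grip',P[h].mean(0).round(1))
  ret = um.true_divide(
```

play_rows --increments "1 -0.006 -0.04 0 0;1 -0.006 -0.045 0 0;1 -0.006 -0.045 0 0;1 -0.006 -0.045 0 0;1 -0.006 -0.045 0 0;1 -0.006 -0.036 0 0;1 0 0 0 0;1 0 0 0 0;1 0 0 0 0"

```text
t: 10.3
ee_pos: [620.0, -127.0, 258.9]
orientation: [0.08, -3.14, -0.001]
ft_force: [-0.2, -0.2, 0.5]
width: 87.7
```

Run:
```python
from m import *
st(); cam('wrist'); board('wrist')
```

```text
t 10.3 tcp [ 620.  -127.   258.9] yawY 92.92 tilt 0.03 w 87.7 F [-0.2 -0.2  0.5] q6 -1.84 q1 -0.22
wrist board 6710 [-130.1  130.4] [-45.8  43.8] ((542.63427734375, -129.19931030273438), (262.3265075683594, 90.26912689208984), 2.4266467094421387) 21.805847674255034
  pocket -84 1748 [-113.1  -57. ] [-29.6  25.9] 9.9
  pocket 0 1516 [-29.   27.4] [-28.5  27.6] 9.8
  pocket 84 1281 [ 57.5 112.3] [-28.8  27.7] 10.0
```

play_rows --increments "1 0.012 0.04 -0.02 -0.4;1 0.012 0.045 -0.025 0;1 0.012 0.045 -0.025 0;1 0.012 0.045 -0.025 0;1 0.012 0.045 -0.025 0;1 0.0161 0.042 -0.025 0;1 0 0 -0.02 0;1 0 0 -0.02 0;1 0 0 -0.02 0;1 0 0 0 0;1 0 0 0 0"

```text
t: 11.45
ee_pos: [693.0, 124.1, 60.1]
orientation: [0.07, -3.14, 0.0]
ft_force: [0.8, 0.4, -0.4]
width: 88.0
```

Run:
```python
from m import *
st()
```

```text
t 11.45 tcp [693.  124.1  60.1] yawY 92.56 tilt 0.04 w 88.0 F [ 0.8  0.4 -0.4] q6 -1.46 q1 0.16
```

play_rows --increments "1 0.0031 0.0109 0 0;1 0 0 -0.015 0;1 0 0 -0.015 0;1 0 0 -0.009 0;1 0 0 0 0;0.6 0 0 0 0;0.5 0 0 0 0;0.4 0 0 0 0;0.3 0 0 0 0;0.3 0 0 0 0;0.3 0 0 0 0;0.3 0 0 0 0"

```text
t: 12.65
ee_pos: [696.5, 133.9, 21.2]
orientation: [-0.068, 3.141, 0.0]
ft_force: [-0.4, 0.6, 0.0]
width: 35.6
```

Run:
```python
from m import *
st()
```

```text
t 12.65 tcp [696.5 133.9  21.2] yawY 92.48 tilt 0.01 w 35.6 F [-0.4  0.6  0. ] q6 -1.44 q1 0.17
```

Width is 35.6 on a 50 mm basket, so something is off. I'll look.

Run:
```python
from m import *
d=cam('wrist'); save(d['img'],'w3.png'); st()
d=cam('side'); save(cv2.resize(d['img'][120:260,180:380],None,fx=3.5,fy=3.5),'s2.png')
```

```text
t 12.7 tcp [696.4 133.9  21.2] yawY 92.48 tilt 0.0 w 31.6 F [-0.7  0.4 -0.6] q6 -1.44 q1 0.17
```

View pics/w3.png

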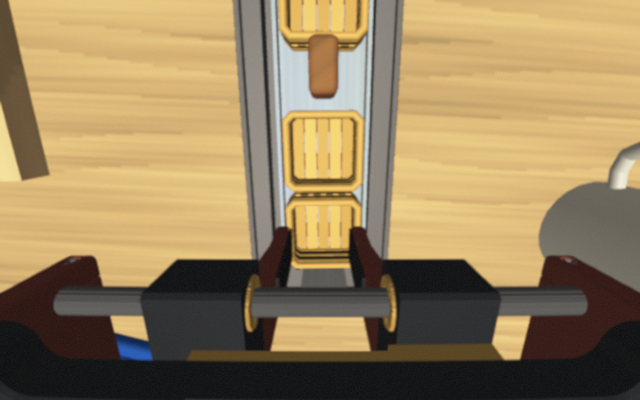

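View pics/s2.png

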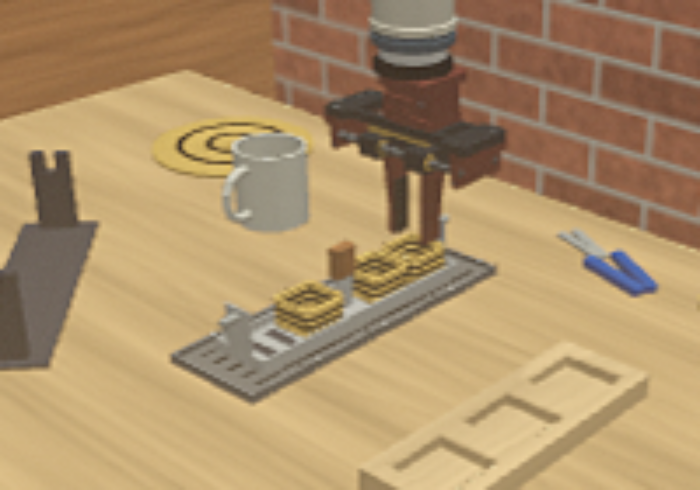

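Run:
```python
from m import *
d=load('wrist'); P=cloud(d)
for uv in [(278,238),(275,250),(283,240),(362,238),(368,250),(355,238),(325,198),(291,215),(358,215),(325,262),(325,230),(325,190)]:
    print(uv,P[uv[1],uv[0]].round(1))
baskets('wrist')
```

```text
(278, 238) [686.5 108.4  67.2]
(275, 250) [686.4 109.1  82.4]
(283, 240) [686.5 111.5  69.6]
(362, 238) [684.3 154.7  67.9]
(368, 250) [684.7 155.7  81.9]
(355, 238) [684.7 150.9  67.4]
(325, 198) [672.2 134.3  32. ]
(291, 215) [683.8 112.4  35.3]
(358, 215) [681.7 156.4  36. ]
(325, 262) [717.3 136.4  35. ]
(325, 230) [702.6 136.1  12.4]
(325, 190) [665.5 133.9  37.3]
wrist 1166 mm-centre [569.3 128.5] [569.1 128.6] [20.  50.1] 2.4 z 36.2
wrist 2022 mm-centre [641.9 131.7] [642.  131.6] [49.6 49.8] 3.3 z 36.4
wrist 1330 mm-centre [696.3 134.5] [696.2 134.7] [50.2 49.8] 4.5 z 36.2
  grip [598.5 129.4  71.3]
```

Run:
```python
from m import *
d=load('wrist'); P=cloud(d)
for c in (280,285,288,356,361):
    print(c,[(r,*P[r,c].round(0).astype(int)) for r in range(216,252,4)])
```

```text
280 [(216, np.int64(696), np.int64(101), np.int64(4)), (220, np.int64(699), np.int64(101), np.int64(4)), (224, np.int64(702), np.int64(101), np.int64(5)), (228, np.int64(686), np.int64(108), np.int64(53)), (232, np.int64(687), np.int64(108), np.int64(58)), (236, np.int64(687), np.int64(109), np.int64(64)), (240, np.int64(687), np.int64(110), np.int64(70)), (244, np.int64(686), np.int64(111), np.int64(75)), (248, np.int64(687), np.int64(111), np.int64(79))]
285 [(216, np.int64(693), np.int64(106), np.int64(11)), (220, np.int64(695), np.int64(106), np.int64(14)), (224, np.int64(698), np.int64(106), np.int64(14)), (228, np.int64(686), np.int64(110), np.int64(52)), (232, np.int64(686), np.int64(111), np.int64(59)), (236, np.int64(686), np.int64(112), np.int64(65)), (240, np.int64(687), np.int64(113), np.int64(69)), (244, np.int64(689), np.int64(113), np.int64(70)), (248, np.int64(688), np.int64(113), np.int64(77))]
288 [(216, np.int64(684), np.int64(111), np.int64(38)), (220, np.int64(687), np.int64(111), np.int64(37)), (224, np.int64(690), np.int64(111), np.int64(37)), (228, np.int64(68
[... 516 characters left out ...]
), np.int64(153), np.int64(58)), (236, np.int64(685), np.int64(152), np.int64(64)), (240, np.int64(685), np.int64(151), np.int64(69)), (244, np.int64(687), np.int64(151), np.int64(71)), (248, np.int64(686), np.int64(150), np.int64(77))]
361 [(216, np.int64(682), np.int64(158), np.int64(36)), (220, np.int64(685), np.int64(159), np.int64(35)), (224, np.int64(688), np.int64(159), np.int64(36)), (228, np.int64(685), np.int64(156), np.int64(52)), (232, np.int64(684), np.int64(155), np.int64(59)), (236, np.int64(685), np.int64(155), np.int64(65)), (240, np.int64(684), np.int64(154), np.int64(71)), (244, np.int64(685), np.int64(153), np.int64(75)), (248, np.int64(685), np.int64(152), np.int64(80))]
```

Depth shows the real fingertips at z≈52 while the TCP reads 21, so the tips stop short of the TCP when open. I'll measure this against the opening, clear of the basket.

play_rows --increments "0.3 0 0 0.03 0;0.3 0 0 0.03 0;0.3 0 0 0 0;0.3 0 0 0 0;0.3 0 0 0 0"

```text
t: 13.25
ee_pos: [695.5, 133.7, 79.9]
orientation: [0.068, -3.139, 0.0]
ft_force: [-0.8, 0.5, -0.8]
width: 26.4
```

```bash
cat >> m.py <<'E'
def tips():
    o=st(); d=cam('wrist'); P=cloud(d).reshape(-1,3); T=o['ee_pos']; M=rot(o['orientation'])
    L=(P-T)@M   # tool frame: z along fingers, y jaw
    C=d['img'].astype(int).reshape(-1,3)
    m=(abs(L[:,0])<14)&(abs(L[:,1])<70)&(L[:,2]>-75)&(L[:,2]<0+4)&(C[:,1]<110)
    for s in (-1,1):
        q=L[m&(np.sign(L[:,1])==s)]
        if len(q):
            z=np.percentile(q[:,2],99.5); k=q[:,2]>z-4
            print('side',s,'n',len(q),'tip z(tool)',z.round(1),'y at tip',np.percentile(q[k,1],[2,98]).round(1),'x',np.percentile(q[:,0],[2,98]).round(1))
E
python3 -c "
from m import *
tips()"
```

```text
t 13.25 tcp [695.5 133.7  79.9] yawY 92.48 tilt 0.11 w 26.4 F [-0.8  0.5 -0.8] q6 -1.44 q1 0.17
side -1 n 931 tip z(tool) -28.3 y at tip [-23.1 -14.7] x [-5.8 11.5]
side 1 n 954 tip z(tool) -28.4 y at tip [11.6 20.1] x [-7.9 11.4]
```

play_rows --increments "0.6 0 0 0 0;0.6 0 0 0 0;0.6 0 0 0 0;0.6 0 0 0 0;0.6 0 0 0 0;0.6 0 0 0 0"

```text
t: 13.9
ee_pos: [696.4, 133.9, 81.1]
orientation: [-0.068, 3.141, 0.0]
ft_force: [0.1, -0.9, -0.5]
width: 52.8
```

```bash
python3 -c "
from m import *
tips()"
```

```text
t 13.9 tcp [696.4 133.9  81.1] yawY 92.48 tilt 0.0 w 52.8 F [ 0.1 -0.9 -0.5] q6 -1.44 q1 0.17
side -1 n 1222 tip z(tool) -27.6 y at tip [-35.9 -27.9] x [-7.6 11.4]
side 1 n 1187 tip z(tool) -27.2 y at tip [24.7 32.4] x [-7.8 11.3]
```

play_rows --increments "1 0 0 0 0;1 0 0 0 0;1 0 0 0 0;1 0 0 0 0;1 0 0 0 0;1 0 0 0 0"

```text
t: 14.55
ee_pos: [696.4, 133.9, 81.1]
orientation: [0.068, -3.141, 0.0]
ft_force: [0.0, -0.6, -0.3]
width: 88.0
```

```bash
python3 -c "
from m import *
tips(); save(load('wrist')['img'],'w4.png'); baskets('wrist')"
```

```text
t 14.55 tcp [696.4 133.9  81.1] yawY 92.48 tilt 0.0 w 88.0 F [ 0.  -0.6 -0.3] q6 -1.44 q1 0.17
side -1 n 1571 tip z(tool) -28.6 y at tip [-53.8 -45.2] x [-8.4 11.4]
side 1 n 1546 tip z(tool) -29.1 y at tip [41.6 49.8] x [-8.5 11.2]
wrist 1095 mm-centre [558.4 128.1] [557.7 128.1] [43.4 49.7] 2.4 z 36.3
wrist 1147 mm-centre [642.1 131.8] [642.1 131.8] [49.  49.8] 2.5 z 36.4
wrist 1074 mm-centre [696.3 134.7] [696.5 134.6] [50.1 49.8] 3.2 z 36.3
  grip [598.3 129.6  71.3]
```

The tips really end about 28 mm behind the reported TCP at every opening. I'll use tip z = TCP z + 28 from here and descend again with that.

play_rows --increments "1 0 0.0014 -0.02 0;1 0 0 -0.02 0;1 0 0 -0.02 0;1 0 0 -0.015 0;1 0 0 -0.007 0;1 0 0 -0.003 0;1 0 0 0 0;0.6 0 0 0 0;0.45 0 0 0 0;0.4 0 0 0 0;0.3 0 0 0 0;0.3 0 0 0 0;0.3 0 0 0 0;0.3 0 0 0 0"

```text
t: 16.0
ee_pos: [696.5, 135.3, -3.7]
orientation: [-0.068, 3.141, 0.0]
ft_force: [-0.9, 0.6, 0.8]
width: 50.0
```

Run:
```python
from m import *
tips()
```

```text
t 16.0 tcp [696.5 135.3  -3.7] yawY 92.48 tilt 0.01 w 50.0 F [-0.9  0.6  0.8] q6 -1.44 q1 0.18
side -1 n 1446 tip z(tool) -7.1 y at tip [-54.  -38.5] x [-11.1  12.3]
side 1 n 1343 tip z(tool) -7.2 y at tip [32.8 46. ] x [-10.8  11.7]
```

play_rows --increments "0.3 0 0 0.02 0;0.3 0 0 0.03 0;0.3 0 0 0.02 0;0.3 -0.005 -0.0186 0 0;0.3 -0.01 -0.0372 0 0;0.3 -0.01 -0.0372 0 0;0.3 -0.01 -0.0372 0 0;0.3 -0.01 -0.0372 0 0;0.3 -0.01 -0.0372 0 0;0.3 -0.01 -0.0372 0 0;0.3 -0.0053 -0.0183 0 0;0.3 0 0 0 0;0.3 0 0 0 0;0.3 0 0 0 0"

```text
t: 17.45
ee_pos: [626.3, -123.7, 66.0]
orientation: [0.07, -3.141, -0.0]
ft_force: [0.0, 0.1, 0.1]
width: 50.1
```

Run:
```python
from m import *
st();d=cam('wrist'); save(d['img'],'w5.png'); P=cloud(d).reshape(-1,3); C=d['img'].astype(int).reshape(-1,3)
m=(abs(P[:,0]-626)<45)&(abs(P[:,1]+125)<45)&(P[:,2]>78)&(P[:,2]<112)&(C[:,0]>130)&(C[:,2]<C[:,0]*.75)
print(m.sum(),cv2.minAreaRect(P[m][:,:2].astype(np.float32)),np.median(P[m][:,2]))
```

```text
t 17.45 tcp [ 626.3 -123.7   66. ] yawY 92.54 tilt 0.02 w 50.1 F [0.  0.1 0.1] q6 -1.83 q1 -0.21
5880 ((625.2308959960938, -125.2802505493164), (48.963417053222656, 67.80355072021484), 3.0001559257507324) 84.08079300958498
```

View pics/w5.png

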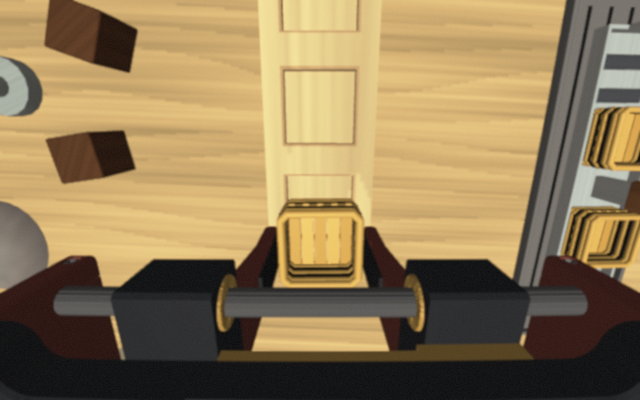

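The basket is seen at (625.2,−125.3) and pocket 3 at (626.2,−125.4), so relative to the camera it needs about +1 mm in x. I'll lower it.

play_rows --increments "0.3 0.0008 0 -0.02 0;0.3 0 0 -0.02 0;0.3 0 0 -0.012 0;0.3 0 0 -0.006 0;0.3 0 0 -0.004 0;0.3 0 0 -0.003 0;0.3 0 0 -0.001 0;0.3 0 0 0 0"

```text
t: 18.3
ee_pos: [627.2, -124.9, 0.5]
orientation: [-0.068, 3.14, -0.0]
ft_force: [0.4, -0.7, 0.2]
width: 49.8
```

Run:
```python
from m import *
st()
```

```text
t 18.3 tcp [ 6.272e+02 -1.249e+02  5.000e-01] yawY 92.48 tilt 0.04 w 49.8 F [ 0.4 -0.7  0.2] q6 -1.83 q1 -0.22
```

play_rows --increments "0.3 0 0 -0.001 0;0.6 0 0 0 0;0.7 0 0 0 0;0.8 0 0 0 0;0.8 0 0 0 0;0.8 0 0 0.02 0;0.8 0 0 0.04 0;0.8 0 0 0.04 0;0.8 0 0 0 0;0.8 0 0 0 0"

```text
t: 19.3
ee_pos: [627.5, -125.0, 100.2]
orientation: [-0.068, 3.139, -0.001]
ft_force: [0.3, -0.3, 0.1]
width: 69.9
```

```bash
cat >> m.py <<'E'
def rim(c,z,tol=5,half=40,n='wrist'):
    d=load(n); P=cloud(d).reshape(-1,3); C=d['img'].astype(int).reshape(-1,3)
    m=(abs(P[:,0]-c[0])<half)&(abs(P[:,1]-c[1])<half)&(abs(P[:,2]-z)<tol)
    q=P[m]; 
    if len(q)<8: print('none'); return
    A=np.c_[q[:,:2],np.ones(len(q))]; s=np.linalg.lstsq(A,q[:,2],rcond=None)[0]
    print('rim',len(q),cv2.minAreaRect(q[:,:2].astype(np.float32)),'z',np.median(q[:,2]).round(1),'slope',s[:2].round(3))
E
python3 - <<'E'
from m import *
st(); cam('wrist'); rim((627,-125),40,3)
E
```

```text
t 19.3 tcp [ 627.5 -125.   100.2] yawY 92.48 tilt 0.13 w 69.9 F [ 0.3 -0.3  0.1] q6 -1.83 q1 -0.22
rim 885 ((627.4583129882812, -126.24760437011719), (50.27682113647461, 50.08872985839844), 2.6429052352905273) z 39.4 slope [-0.001  0.   ]
```

play_rows --increments "0.8 0.0011 0.0184 0 0;0.8 0.0022 0.0368 0 0;0.8 0.0022 0.0368 0 0;0.8 0.0022 0.0368 0 0;0.8 0.0022 0.0368 0 0;0.8 0.0022 0.0368 0 0;0.8 0.0022 0.0368 0 0;0.8 0.0008 0.0187 0 0;0.8 0 0 -0.03 0;0.8 0 0 -0.02 0;0.8 0 0 0 0;0.8 0 0 0 0"

```text
t: 20.55
ee_pos: [641.3, 133.0, 48.4]
orientation: [0.068, -3.139, 0.001]
ft_force: [-0.3, -0.3, 0.1]
width: 70.3
```

Run:
```python
from m import *
st(); cam('wrist'); baskets('wrist')
```

```text
t 20.55 tcp [641.3 133.   48.4] yawY 92.48 tilt 0.12 w 70.3 F [-0.3 -0.3  0.1] q6 -1.43 q1 0.19
wrist 1774 mm-centre [554.1 127.9] [554.  127.9] [48.8 49.7] 2.5 z 36.4
wrist 1296 mm-centre [641.3 131.7] [641.3 131.8] [49.7 50. ] 2.7 z 36.3
  grip [597.  129.4  71.2]
```

Aligned. Now I'll grasp basket 2.

play_rows --increments "0.8 0.0005 0 -0.02 0;0.8 0 0 -0.02 0;0.8 0 0 -0.008 0;0.8 0 0 -0.003 0;0.8 0 0 0 0;0.5 0 0 0 0;0.4 0 0 0 0;0.3 0 0 0 0;0.3 0 0 0 0;0.3 0 0 0 0;0.3 0 0 0 0"

```text
t: 21.7
ee_pos: [643.0, 133.2, -1.2]
orientation: [-0.068, 3.14, 0.0]
ft_force: [-1.6, -0.7, 6.4]
width: 49.9
```

Run:
```python
from m import *
st()
```

```text
t 21.7 tcp [643.  133.2  -1.2] yawY 92.48 tilt 0.05 w 49.9 F [-1.6 -0.7  6.4] q6 -1.43 q1 0.19
```

play_rows --increments "0.3 0 0 0.02 0;0.3 0 0 0.03 0;0.3 0 0 0.02 0;0.3 -0.0071 -0.0186 0 0;0.3 -0.0142 -0.0373 0 0;0.3 -0.0142 -0.0373 0 0;0.3 -0.0142 -0.0373 0 0;0.3 -0.0142 -0.0373 0 0;0.3 -0.0142 -0.0373 0 0;0.3 -0.0142 -0.0373 0 0;0.3 -0.0071 -0.0184 0 0;0.3 0 0 0 0;0.3 0 0 0 0;0.3 0 0 0 0"

```text
t: 23.1
ee_pos: [542.8, -127.2, 67.6]
orientation: [0.069, -3.14, -0.0]
ft_force: [0.8, 0.0, -0.5]
width: 49.7
```

Run:
```python
from m import *
st();cam('wrist'); rim((542,-128),86,14,33); board('wrist'); cam('top'); P=cloud(load('top')).reshape(-1,3)
```

```text
t 23.1 tcp [ 542.8 -127.2   67.6] yawY 92.51 tilt 0.04 w 49.7 F [ 0.8  0.  -0.5] q6 -1.87 q1 -0.25
rim 4703 ((539.8801879882812, -127.73663330078125), (48.08247756958008, 65.31029510498047), 2.9520864486694336) z 81.4 slope [-0.013 -0.   ]
wrist board 12369 [-130.9  130. ] [-46.2  43.1] ((542.6986694335938, -129.5831756591797), (262.83294677734375, 90.51111602783203), 2.3972837924957275) 21.863965091946653
  pocket -84 4972 [-112.4  -55.8] [-29.8  26.5] 9.9
  pocket 0 1346 [-26.6  23.6] [-29.7  27.2] 9.9
  pocket 84 69 [80.7 86.3] [-21.3  27.6] 14.6
```

play_rows --increments "0.3 0.0015 0 -0.02 0;0.3 0 0 -0.02 0;0.3 0 0 -0.012 0;0.3 0 0 -0.006 0;0.3 0 0 -0.004 0;0.3 0 0 -0.002 0;0.3 0 0 -0.0015 0;0.3 0 0 0 0;0.3 0 0 0 0"

```text
t: 24.1
ee_pos: [544.9, -127.8, 3.0]
orientation: [-0.068, 3.14, -0.0]
ft_force: [0.4, 0.6, -0.2]
width: 49.9
```

Run:
```python
from m import *
st()
```

```text
t 24.1 tcp [ 544.9 -127.8    3. ] yawY 92.48 tilt 0.04 w 49.9 F [ 0.4  0.6 -0.2] q6 -1.87 q1 -0.25
```

play_rows --increments "0.3 0 0 -0.0015 0;0.3 0 0 0 0;0.6 0 0 0 0;0.7 0 0 0 0;0.8 0 0 0 0;0.8 0 0 0 0;0.8 0 0 0.02 0;0.8 0 0 0.04 0;0.8 0 0 0.04 0;0.8 0 0 0 0;0.8 0 0 0 0"

```text
t: 25.2
ee_pos: [545.2, -127.9, 102.0]
orientation: [-0.068, 3.139, -0.001]
ft_force: [0.3, -0.1, -0.3]
width: 70.2
```

Run:
```python
from m import *
st(); cam('wrist'); rim((544,-128),40,3)
```

```text
t 25.2 tcp [ 545.2 -127.9  102. ] yawY 92.48 tilt 0.13 w 70.2 F [ 0.3 -0.1 -0.3] q6 -1.87 q1 -0.25
rim 869 ((543.5390625, -129.31216430664062), (49.963809967041016, 49.949684143066406), 2.627488374710083) z 39.3 slope [-0.001  0.   ]
```

play_rows --increments "0.8 0.0007 0.0184 0 0;0.8 0.0014 0.0368 0 0;0.8 0.0014 0.0368 0 0;0.8 0.0014 0.0368 0 0;0.8 0.0014 0.0368 0 0;0.8 0.0014 0.0368 0 0;0.8 0.0014 0.0368 0 0;0.8 0.0007 0.0181 0 0;0.8 0 0 -0.03 0;0.8 0 0 -0.02 0;0.8 0 0 0 0;0.8 0 0 0 0"

```text
t: 26.45
ee_pos: [553.4, 129.3, 49.9]
orientation: [0.068, -3.138, 0.001]
ft_force: [0.4, 0.9, 0.5]
width: 70.4
```

Run:
```python
from m import *
st(); cam('wrist'); baskets('wrist')
```

```text
t 26.45 tcp [553.4 129.3  49.9] yawY 92.48 tilt 0.17 w 70.4 F [0.4 0.9 0.5] q6 -1.41 q1 0.21
wrist 1377 mm-centre [553.3 127.9] [553.8 127.9] [50.4 49.8] 2.1 z 36.2
  grip [586.1 128.8  67.6]
```

play_rows --increments "0.8 0.0005 0 -0.02 0;0.8 0 0 -0.018 0;0.8 0 0 -0.008 0;0.8 0 0 -0.003 0;0.8 0 0 0 0;0.5 0 0 0 0;0.4 0 0 0 0;0.3 0 0 0 0;0.3 0 0 0 0;0.3 0 0 0 0;0.3 0 0 0 0"

```text
t: 27.6
ee_pos: [555.3, 129.7, 2.7]
orientation: [-0.068, 3.14, 0.0]
ft_force: [-0.6, -0.0, 5.9]
width: 49.7
```

Run:
```python
from m import *
st()
```

```text
t 27.6 tcp [555.3 129.7   2.7] yawY 92.49 tilt 0.05 w 49.7 F [-0.6 -0.   5.9] q6 -1.41 q1 0.21
```

play_rows --increments "0.3 0 0 0.02 0;0.3 0 0 0.03 0;0.3 0 0 0.02 0;0.3 -0.0068 -0.0186 0 0;0.3 -0.0137 -0.0373 0 0;0.3 -0.0137 -0.0373 0 0;0.3 -0.0137 -0.0373 0 0;0.3 -0.0137 -0.0373 0 0;0.3 -0.0137 -0.0373 0 0;0.3 -0.0137 -0.0373 0 0;0.3 -0.0066 -0.0184 0 0;0.3 0 0 0 0;0.3 0 0 0 0;0.3 0 0 0 0"

```text
t: 29.0
ee_pos: [459.7, -130.5, 72.1]
orientation: [-0.069, 3.141, 0.0]
ft_force: [0.3, 0.0, -0.5]
width: 49.9
```

Run:
```python
from m import *
st()
```

```text
t 29.0 tcp [ 459.7 -130.5   72.1] yawY 92.52 tilt 0.01 w 49.9 F [ 0.3  0.  -0.5] q6 -1.92 q1 -0.3
```

Place height: TCP ≈ 2.7 + 3 = 5.7.

play_rows --increments "0.3 0 -0.0003 -0.02 0;0.3 0 0 -0.02 0;0.3 0 0 -0.012 0;0.3 0 0 -0.006 0;0.3 0 0 -0.004 0;0.3 0 0 -0.002 0;0.3 0 0 -0.0015 0;0.3 0 0 0 0;0.3 0 0 0 0;0.6 0 0 0 0;0.7 0 0 0 0;0.8 0 0 0 0;0.8 0 0 0 0;0.8 0 0 0.02 0;0.8 0 0 0.04 0;0.8 0 0 0.04 0;0.8 0 0 0 0;0.8 0 0 0 0"

```text
t: 30.8
ee_pos: [459.8, -131.7, 107.3]
orientation: [-0.068, 3.139, -0.001]
ft_force: [0.3, -0.0, 0.1]
width: 70.2
```

Run:
```python
from m import *
st(); cam('wrist'); rim((459,-131),40,3)
```

```text
t 30.8 tcp [ 459.8 -131.7  107.3] yawY 92.48 tilt 0.13 w 70.2 F [ 0.3 -0.   0.1] q6 -1.92 q1 -0.3
rim 860 ((458.2088928222656, -132.92727661132812), (50.25801467895508, 49.5270881652832), 1.4232326745986938) z 39.4 slope [ 0.001 -0.001]
```

All three baskets sit flat in their pockets (rim z 39.4, within 1.5 mm of centre). Next I'll survey the blocks and weights from the wrist.

play_rows --increments "1 0.02 -0.0283 0.02 0;1 0.02 -0.0283 0.02 0;1 0.02 -0.0283 0.02 0;1 0.02 -0.0283 0.02 0;1 0.02 -0.0283 0.02 0;1 0.02 -0.0283 0.02 0;1 0.02 -0.0283 0.02 0;1 0 0 0 0;1 0 0 0 0;1 0 0 0 0"

```text
t: 31.85
ee_pos: [597.7, -328.2, 243.9]
orientation: [0.068, -3.137, -0.004]
ft_force: [-0.6, 0.6, 1.0]
width: 87.7
```

```bash
cat >> m.py <<'E'
def blocks(n='wrist'):
    d=load(n); P=cloud(d); hsv=cv2.cvtColor(np.ascontiguousarray(d['img']),cv2.COLOR_RGB2HSV)
    ok=(abs(P[...,2]-42)<3.5)&(P[...,1]<-200)&(P[...,0]>300)&(P[...,0]<720)&(P[...,1]>-620)
    k,lab,s,c=cv2.connectedComponentsWithStats(ok.astype(np.uint8))
    for i in range(1,k):
        if s[i,4]<25: continue
        q=P[lab==i]; R_=cv2.minAreaRect(q[:,:2].astype(np.float32))
        print('block',n,s[i,4],c[i].round(0),np.round(R_[0],1),np.round(R_[1],1),round(R_[2],1),'rgb',d['img'][lab==i].mean(0).round(0))
def weights(n='wrist'):
    d=load(n); P=cloud(d)
    ok=(abs(P[...,2]-14)<3)&(P[...,1]<-200)&(P[...,0]>300)&(P[...,0]<720)&(P[...,1]>-620)&((d['img'].astype(int).max(2)-d['img'].min(2))<40)
    k,lab,s,c=cv2.connectedComponentsWithStats(ok.astype(np.uint8))
    for i in range(1,k):
        if s[i,4]<40: continue
        q=P[lab==i]; cc,r=cv2.minEnclosingCircle(q[:,:2].astype(np.float32))
        kn=(abs(P[...,2]-38)<3)&(np.hypot(P[...,0]-cc[0],P[...,1]-cc[1])<20)
        print('weight',n,s[i,4],c[i].round(0),np.round(cc,1),'r',round(r,1),'knob',P[kn].mean(0).round(1),kn.sum())
E
python3 - <<'E'
from m import *
st(); cam('wrist'); cam('top'); blocks('wrist'); weights('wrist'); blocks('top'); weights('top')
E
```

```text
t 31.85 tcp [ 597.7 -328.2  243.9] yawY 92.5 tilt 0.27 w 87.7 F [-0.6  0.6  1. ] q6 -2.13 q1 -0.52
block wrist 838 [326.  63.] [ 451.4 -327.2] [36.  36.7] 72.4 rgb [98. 67. 43.]
block wrist 859 [152.  65.] [ 461.8 -553.7] [37.5 36.9] 85.5 rgb [208.  50.  43.]
block wrist 820 [222.  84.] [ 481.5 -463.3] [37.1 36.3] 61.6 rgb [99. 68. 43.]
block wrist 691 [191. 152.] [ 572.  -510.2] [36.3 36.8] 11.5 rgb [ 61.  98. 179.]
block wrist 645 [329. 169.] [ 588.2 -317.2] [36.4 35.8] 10.7 rgb [99. 68. 44.]
weight wrist 830 [368.  20.] [ 388.3 -273.8] r 23.8 knob [ 388.1 -273.9   37.7] 179
weight wrist 825 [285.  44.] [ 423.1 -385.1] r 23.8 knob [ 422.8 -384.9   37.5] 167
weight wrist 692 [277. 127.] [ 534.7 -395. ] r 23.7 knob [ 534.3 -394.4   37.7] 133
weight wrist 63 [254. 198.] [ 652.9 -429. ] r 33.7 knob [ 668.  -427.1   36. ] 61
block top 32 [395. 196.] [ 581.7 -306.2] [22.6 25.2] 76.1 rgb [67. 43. 29.]
block top 74 [468. 230.] [ 462.5 -550. ] [36.1 33.9] 88.5 rgb [152.  46.  39.]
```

The dark blocks are at (588,−317), (451,−327) and (482,−463). The one at (451,−327) was knocked from (499,−299). Blue and red are excluded by colour. Block A first.

play_rows --increments "0.7 -0.0083 0.0124 -0.04 8.2;0.7 0 0 -0.045 0;0.7 0 0 -0.045 0;0.7 0 0 -0.04 0;0.7 0 0 -0.014 0;0.7 0 0 0 0;0.7 0 0 0 0"

```text
t: 32.65
ee_pos: [591.9, -317.5, 64.1]
orientation: [-0.293, 3.126, -0.002]
ft_force: [-0.4, -0.4, 0.8]
width: 61.2
```

Run:
```python
from m import *
st(); cam('wrist'); blocks()
```

```text
t 32.65 tcp [ 591.9 -317.5   64.1] yawY 100.7 tilt 0.1 w 61.2 F [-0.4 -0.4  0.8] q6 -2.27 q1 -0.51
block wrist 155 [27.  2.] [ 478.3 -547.9] [ 4.9 26.6] 2.3 rgb [165.  32.  30.]
block wrist 2965 [144.  29.] [ 481.3 -462.8] [37.7 36.2] 61.1 rgb [98. 64. 41.]
block wrist 2667 [347.  23.] [ 451.2 -327.5] [35.7 36.7] 71.5 rgb [101.  68.  43.]
block wrist 2295 [ 80. 147.] [ 572.  -509.8] [36.1 37.6] 10.7 rgb [ 51.  94. 182.]
block wrist 1932 [323. 211.] [ 587.8 -317.4] [35.7 36. ] 9.9 rgb [102.  69.  44.]
```

play_rows --increments "0.7 -0.002 0.001 -0.02 -0.5;0.7 0 0 -0.02 0;0.7 0 0 -0.015 0;0.7 0 0 -0.007 0;0.7 0 0 -0.003 0;0.7 0 0 0 0;0.4 0 0 0 0;0.3 0 0 0 0;0.2 0 0 0 0;0.2 0 0 0 0;0.2 0 0 0 0;0.2 0 0 0 0"

```text
t: 33.9
ee_pos: [589.3, -316.3, -2.0]
orientation: [-0.279, 3.129, -0.0]
ft_force: [-0.7, 0.8, 4.3]
width: 35.5
```

Run:
```python
from m import *
st(); cam('wrist'); blocks()
```

```text
t 33.9 tcp [ 589.3 -316.3   -2. ] yawY 100.18 tilt 0.03 w 35.5 F [-0.7  0.8  4.3] q6 -2.26 q1 -0.51
block wrist 2558 [58. 17.] [ 495.1 -462.9] [21.7 45. ] 9.3 rgb [94. 61. 39.]
block wrist 1260 [354.  11.] [ 468.4 -326.2] [13.4 33.1] 10.0 rgb [94. 62. 40.]
block wrist 874 [  7. 174.] [ 570.2 -492.1] [12.4 36.9] 84.7 rgb [ 34.  68. 136.]
block wrist 3908 [321. 249.] [ 587.8 -318.3] [36.2 53.5] 9.6 rgb [94. 62. 40.]
```

play_rows --increments "0.2 0 0 0.02 0;0.2 0 0 0.03 0;0.2 0 0 0.02 0;0.2 0.004 0.0192 0 -3.8;0.2 0.0079 0.0383 0 -3.8;0.2 0.0079 0.0383 0 0;0.2 0.0079 0.0383 0 0;0.2 0.0079 0.0383 0 0;0.2 0.0041 0.0193 0 0;0.2 0 0 0 0;0.2 0 0 0 0;0.2 0 0 0 0"

```text
t: 35.15
ee_pos: [628.5, -125.6, 67.4]
orientation: [0.07, -3.141, 0.0]
ft_force: [0.1, -0.3, -0.3]
width: 35.6
```

Run:
```python
from m import *
st(); cam('wrist'); rim((628,-126),110,3,35); rim((628,-126),39.5,2.5,45)
save(load('wrist')['img'],'w6.png')
```

```text
t 35.15 tcp [ 628.5 -125.6   67.4] yawY 92.54 tilt 0.02 w 35.6 F [ 0.1 -0.3 -0.3] q6 -1.83 q1 -0.22
rim 3862 ((627.2293701171875, -127.15226745605469), (36.45369338989258, 53.44691467285156), 2.4667470455169678) z 111.3 slope [0.017 0.   ]
rim 555 ((616.3501586914062, -126.729248046875), (28.961444854736328, 49.426841735839844), 0.46233507990837097) z 39.4 slope [-0.002 -0.001]
```

View pics/w6.png

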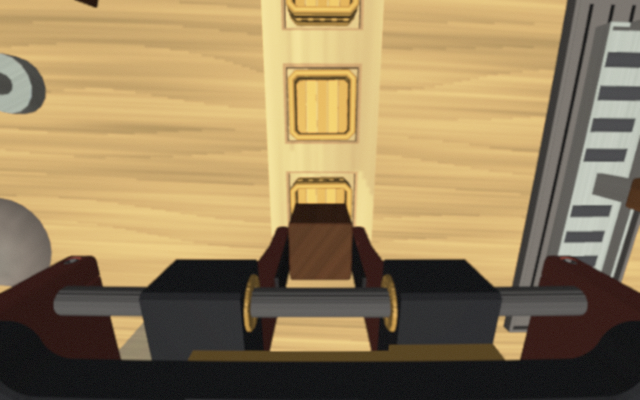

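Block centred over basket 3 to under 1 mm. I'll lower it to TCP ≈13.

play_rows --increments "0.2 0.0002 0.0006 -0.015 0;0.2 0 0 -0.015 0;0.2 0 0 -0.01 0;0.2 0 0 -0.006 0;0.2 0 0 -0.004 0;0.2 0 0 -0.003 0;0.2 0 0 0 0;0.2 0 0 0 0"

```text
t: 36.0
ee_pos: [629.2, -123.9, 14.9]
orientation: [-0.071, 3.14, -0.0]
ft_force: [-0.5, 0.1, -0.5]
width: 35.8
```

Run:
```python
from m import *
st()
```

```text
t 36.0 tcp [ 629.2 -123.9   14.9] yawY 92.59 tilt 0.04 w 35.8 F [-0.5  0.1 -0.5] q6 -1.83 q1 -0.21
```

play_rows --increments "0.2 0 0 -0.001 0;0.3 0 0 0 0;0.45 0 0 0 0;0.57 0 0 0 0;0.57 0 0 0 0;0.57 0 0 0.02 0;0.57 0 0 0.04 0;0.57 0 0 0.04 0;0.57 0 0 0 0;0.57 0 0 0 0"

```text
t: 37.0
ee_pos: [629.5, -124.0, 114.7]
orientation: [-0.071, 3.139, -0.001]
ft_force: [0.1, 0.0, -0.2]
width: 50.2
```

Run:
```python
from m import *
st(); cam('wrist'); rim((629,-125),57,3)
```

```text
t 37.0 tcp [ 629.5 -124.   114.7] yawY 92.58 tilt 0.13 w 50.2 F [ 0.1  0.  -0.2] q6 -1.83 q1 -0.21
rim 1471 ((627.9592895507812, -125.326416015625), (36.39274215698242, 35.66157150268555), 3.410215139389038) z 56.9 slope [ 0.001 -0.   ]
```

play_rows --increments "0.57 -0.0252 -0.0289 0 -3;0.57 -0.0252 -0.0289 0 -3;0.57 -0.0252 -0.0289 0 -3;0.57 -0.0252 -0.0289 0 -3;0.57 -0.0252 -0.0289 0 -3;0.57 -0.0252 -0.0289 0 -3;0.57 -0.0252 -0.0289 0 -3;0.57 0 0 -0.03 0;0.57 0 0 -0.02 0;0.57 0 0 0 0;0.57 0 0 0 0"

```text
t: 38.15
ee_pos: [451.7, -325.6, 62.5]
orientation: [-0.502, -3.099, -0.002]
ft_force: [0.3, -0.7, -0.1]
width: 50.2
```

Run:
```python
from m import *
st(); cam('wrist'); blocks()
```

```text
t 38.15 tcp [ 451.7 -325.6   62.5] yawY 71.59 tilt 0.17 w 50.2 F [ 0.3 -0.7 -0.1] q6 -1.9 q1 -0.65
block wrist 1964 [319. 215.] [ 450.7 -327.4] [36.1 36.3] 72.6 rgb [100.  68.  43.]
```

play_rows --increments "0.57 0.0006 -0.0008 -0.02 1;0.57 0 0 -0.02 0;0.57 0 0 -0.014 0;0.57 0 0 -0.007 0;0.57 0 0 -0.0025 0;0.57 0 0 0 0;0.4 0 0 0 0;0.3 0 0 0 0;0.2 0 0 0 0;0.2 0 0 0 0;0.2 0 0 0 0;0.2 0 0 0 0"

```text
t: 39.4
ee_pos: [453.5, -327.3, 0.7]
orientation: [0.476, 3.104, -0.001]
ft_force: [-0.5, 1.3, 6.4]
width: 35.8
```

Run:
```python
from m import *
st()
```

```text
t 39.4 tcp [ 453.5 -327.3    0.7] yawY 72.58 tilt 0.06 w 35.8 F [-0.5  1.3  6.4] q6 -1.91 q1 -0.65
```

play_rows --increments "0.2 0 0 0.02 0;0.2 0 0 0.03 0;0.2 0 0 0.02 0;0.2 0.0076 0.0166 0 3.33;0.2 0.0152 0.0333 0 3.33;0.2 0.0153 0.0333 0 3.33;0.2 0.0153 0.0333 0 3.33;0.2 0.0153 0.0333 0 3.33;0.2 0.0152 0.0333 0 3.33;0.2 0.0076 0.0164 0 0;0.2 0 0 0 0;0.2 0 0 0 0;0.2 0 0 0 0"

```text
t: 40.7
ee_pos: [544.1, -128.3, 70.0]
orientation: [0.069, -3.14, 0.0]
ft_force: [0.9, 0.2, 0.5]
width: 35.8
```

Run:
```python
from m import *
st(); cam('wrist'); rim((544,-129),112,3,35); rim((544,-129),39.5,2.5,35)
```

```text
t 40.7 tcp [ 544.1 -128.3   70. ] yawY 92.51 tilt 0.03 w 35.8 F [0.9 0.2 0.5] q6 -1.87 q1 -0.25
rim 3742 ((541.0546875, -129.83920288085938), (36.52388000488281, 53.65524673461914), 1.870883584022522) z 111.1 slope [ 0.002 -0.001]
rim 534 ((531.044677734375, -129.9243621826172), (24.79668426513672, 49.832149505615234), 2.7606823444366455) z 39.3 slope [-0.001  0.   ]
```

play_rows --increments "0.2 0.0024 0 -0.015 0;0.2 0 0 -0.015 0;0.2 0 0 -0.01 0;0.2 0 0 -0.006 0;0.2 0 0 -0.004 0;0.2 0 0 -0.0025 0;0.2 0 0 0 0;0.2 0 0 0 0"

```text
t: 41.55
ee_pos: [547.3, -127.6, 17.9]
orientation: [-0.07, 3.14, -0.0]
ft_force: [0.7, 0.2, -1.4]
width: 35.5
```

Run:
```python
from m import *
st()
```

```text
t 41.55 tcp [ 547.3 -127.6   17.9] yawY 92.57 tilt 0.03 w 35.5 F [ 0.7  0.2 -1.4] q6 -1.87 q1 -0.25
```

play_rows --increments "0.2 0 0 -0.0015 0;0.3 0 0 0 0;0.45 0 0 0 0;0.57 0 0 0 0;0.57 0 0 0 0;0.57 0 0 0.02 0;0.57 0 0 0.04 0;0.57 0 0 0.04 0;0.57 0 0 0 0;0.57 0 0 0 0"

```text
t: 42.55
ee_pos: [547.6, -127.7, 117.1]
orientation: [-0.07, 3.139, -0.001]
ft_force: [-0.2, 0.1, -0.9]
width: 50.1
```

Run:
```python
from m import *
st(); cam('wrist'); rim((545,-128),57,3)
```

```text
t 42.55 tcp [ 547.6 -127.7  117.1] yawY 92.56 tilt 0.14 w 50.1 F [-0.2  0.1 -0.9] q6 -1.87 q1 -0.25
rim 1464 ((543.9552001953125, -128.91322326660156), (35.82370376586914, 35.74830627441406), 2.5703580379486084) z 56.9 slope [ 0.005 -0.003]
```

play_rows --increments "0.57 -0.0071 -0.0372 0 -3.47;0.57 -0.0071 -0.0372 0 -3.47;0.57 -0.0071 -0.0372 0 -3.47;0.57 -0.0071 -0.0372 0 -3.47;0.57 -0.0071 -0.0372 0 -3.47;0.57 -0.0071 -0.0372 0 -3.47;0.57 -0.0071 -0.0372 0 -3.47;0.57 -0.0071 -0.0372 0 -3.47;0.57 -0.0071 -0.0370 0 -3.47;0.57 0 0 -0.03 0;0.57 0 0 -0.02 0;0.57 0 0 0 0;0.57 0 0 0 0"

```text
t: 43.9
ee_pos: [482.4, -461.3, 64.6]
orientation: [-0.777, -3.041, -0.002]
ft_force: [-0.5, 0.3, -0.1]
width: 50.0
```

Run:
```python
from m import *
st(); cam('wrist'); blocks()
```

```text
t 43.9 tcp [ 482.4 -461.3   64.6] yawY 61.34 tilt 0.18 w 50.0 F [-0.5  0.3 -0.1] q6 -1.85 q1 -0.78
block wrist 1919 [319. 214.] [ 481.  -462.9] [36. 36.] 61.2 rgb [100.  68.  44.]
block wrist 1587 [212. 241.] [ 461.4 -553.9] [37.5 35.9] 87.1 rgb [212.  48.  43.]
block wrist 906 [322. 327.] [ 572.4 -510.3] [35.6 35.3] 11.4 rgb [ 53.  96. 185.]
```

play_rows --increments "0.57 0.0008 -0.0008 -0.02 0;0.57 0 0 -0.02 0;0.57 0 0 -0.014 0;0.57 0 0 -0.007 0;0.57 0 0 -0.004 0;0.57 0 0 0 0;0.4 0 0 0 0;0.3 0 0 0 0;0.2 0 0 0 0;0.2 0 0 0 0;0.2 0 0 0 0;0.2 0 0 0 0"

```text
t: 45.15
ee_pos: [484.3, -463.3, 1.8]
orientation: [0.778, 3.043, -0.001]
ft_force: [0.0, 1.2, 5.7]
width: 35.8
```

Run:
```python
from m import *
st()
```

```text
t 45.15 tcp [ 484.3 -463.3    1.8] yawY 61.33 tilt 0.06 w 35.8 F [0.  1.2 5.7] q6 -1.85 q1 -0.78
```

play_rows --increments "0.2 0 0 0.02 0;0.2 0 0 0.03 0;0.2 0 0 0.02 0;0.2 -0.0013 0.0185 0 3.4;0.2 -0.0026 0.0369 0 3.4;0.2 -0.0026 0.0369 0 3.4;0.2 -0.0026 0.0369 0 3.4;0.2 -0.0026 0.0369 0 3.4;0.2 -0.0026 0.0369 0 3.4;0.2 -0.0026 0.0369 0 3.4;0.2 -0.0026 0.0369 0 3.4;0.2 -0.0026 0.0369 0 3.4;0.2 -0.0013 0.0183 0 0;0.2 0 0 0 0;0.2 0 0 0 0;0.2 0 0 0 0"

```text
t: 46.75
ee_pos: [460.9, -131.7, 71.1]
orientation: [-0.052, 3.141, -0.0]
ft_force: [0.7, 0.3, 0.5]
width: 36.0
```

Run:
```python
from m import *
st(); cam('wrist'); rim((459,-132),112,3,35); rim((459,-132),39.5,2.5,35)
```

```text
t 46.75 tcp [ 460.9 -131.7   71.1] yawY 91.89 tilt 0.03 w 36.0 F [0.7 0.3 0.5] q6 -1.91 q1 -0.3
rim 3715 ((457.26397705078125, -133.3524627685547), (36.72886657714844, 53.21355056762695), 2.2270965576171875) z 111.3 slope [ 0.004 -0.   ]
rim 528 ((446.3514099121094, -133.49484252929688), (26.52643394470215, 49.89482498168945), 2.1709768772125244) z 39.4 slope [0.009 0.001]
```

play_rows --increments "0.2 0.0008 0 -0.015 0;0.2 0 0 -0.015 0;0.2 0 0 -0.01 0;0.2 0 0 -0.006 0;0.2 0 0 -0.005 0;0.2 0 0 -0.003 0;0.2 0 0 0 0;0.2 0 0 0 0"

```text
t: 47.6
ee_pos: [461.5, -131.0, 17.3]
orientation: [-0.053, 3.141, -0.0]
ft_force: [-0.3, -0.1, -0.4]
width: 35.7
```

Run:
```python
from m import *
st()
```

```text
t 47.6 tcp [ 461.5 -131.    17.3] yawY 91.94 tilt 0.03 w 35.7 F [-0.3 -0.1 -0.4] q6 -1.91 q1 -0.3
```

play_rows --increments "0.2 0 0 -0.0008 0;0.3 0 0 0 0;0.45 0 0 0 0;0.57 0 0 0 0;0.57 0 0 0 0;0.57 0 0 0.02 0;0.57 0 0 0.04 0;0.57 0 0 0.04 0;0.57 0 0 0 0;0.57 0 0 0 0"

```text
t: 48.6
ee_pos: [461.8, -131.1, 116.9]
orientation: [-0.053, 3.139, -0.001]
ft_force: [0.3, -0.4, -0.2]
width: 50.1
```

Run:
```python
from m import *
st(); cam('wrist'); rim((460,-132),57,3)
```

```text
t 48.6 tcp [ 461.8 -131.1  116.9] yawY 91.93 tilt 0.13 w 50.1 F [ 0.3 -0.4 -0.2] q6 -1.91 q1 -0.3
rim 1461 ((458.275390625, -132.48907470703125), (36.44677734375, 35.96086502075195), 2.085705041885376) z 56.9 slope [0. 0.]
```

play_rows --increments "0.5 -0.018 -0.0354 0 0;0.5 -0.018 -0.0354 0 0;0.5 -0.018 -0.0354 0 0;0.5 -0.018 -0.0352 0 0;0.5 0 0 -0.03 0;0.5 0 0 -0.01 0;0.5 0 0 0 0;0.5 0 0 0 0"

```text
t: 49.45
ee_pos: [389.1, -271.4, 75.8]
orientation: [0.055, -3.139, -0.002]
ft_force: [0.5, -0.2, 1.0]
width: 43.9
```

Run:
```python
from m import *
st(); cam('wrist'); weights(); cam('top'); weights('top')
```

```text
t 49.45 tcp [ 389.1 -271.4   75.8] yawY 92.0 tilt 0.12 w 43.9 F [ 0.5 -0.2  1. ] q6 -2.24 q1 -0.63
weight wrist 1504 [320. 198.] [ 387. -274.] r 23.9 knob [ 386.7 -273.4   37.6] 325
weight wrist 1290 [206. 228.] [ 421.7 -385. ] r 24.1 knob [ 421.5 -385.1   37.8] 308
weight top 79 [418. 210.] [ 535.7 -391.9] r 24.0 knob [ 536.7 -391.4   37.7] 14
weight top 42 [417. 239.] [ 429.6 -383.7] r 21.2 knob [ 426.6 -379.7   39. ] 8
```

All three blocks stand flat (top z 56.9). Now weight 1.

play_rows --increments "0.5 -0.0002 -0.001 -0.03 0;0.5 0 0 -0.025 0;0.5 0 0 -0.018 0;0.5 0 0 -0.009 0;0.5 0 0 -0.004 0;0.5 0 0 0 0;0.3 0 0 0 0;0.2 0 0 0 0;0.1 0 0 0 0;0 0 0 0 0;0 0 0 0 0;0 0 0 0 0;0 0 0 0 0"

```text
t: 50.85
ee_pos: [389.3, -273.4, -9.3]
orientation: [-0.053, 3.141, -0.0]
ft_force: [0.6, 1.2, 7.3]
width: 17.3
```

Run:
```python
from m import *
st()
```

```text
t 50.85 tcp [ 389.3 -273.4   -9.3] yawY 91.92 tilt 0.02 w 17.3 F [0.6 1.2 7.3] q6 -2.24 q1 -0.64
```

play_rows --increments "0 0 0 0.02 0;0 0 0 0.04 0;0 0 0 0.03 0;0 0.0089 0.0178 0 0;0 0.0178 0.0355 0 0;0 0.0178 0.0356 0 0;0 0.0178 0.0355 0 0;0 0.0089 0.0178 0 0;0 0 0 0 0;0 0 0 0 0;0 0 0 0 0"

```text
t: 51.95
ee_pos: [459.6, -131.8, 80.1]
orientation: [0.052, -3.141, -0.0]
ft_force: [0.3, 0.2, -2.5]
width: 17.0
```

```bash
cat >> m.py <<'E'
def disc(c,z,tol=3,rad=30):
    P=cloud(load('wrist')).reshape(-1,3)
    m=(np.hypot(P[:,0]-c[0],P[:,1]-c[1])<rad)&(abs(P[:,2]-z)<tol); q=P[m]
    cc,r=cv2.minEnclosingCircle(q[:,:2].astype(np.float32)); A=np.c_[q[:,:2],np.ones(len(q))]
    print('disc',len(q),np.round(cc,1),round(r,1),np.median(q[:,2]).round(1),'slope',np.linalg.lstsq(A,q[:,2],rcond=None)[0][:2].round(3))
E
python3 - <<'E'
from m import *
o=st(); cam('wrist'); disc((458.5,-133),o['ee_pos'][2]+9.3+14,5)
E
```

```text
t 51.95 tcp [ 459.6 -131.8   80.1] yawY 91.89 tilt 0.04 w 17.0 F [ 0.3  0.2 -2.5] q6 -1.91 q1 -0.3
disc 1890 [ 457.5 -133.6] 24.1 103.2 slope [0.018 0.003]
```

play_rows --increments "0 0.0007 0.0009 -0.012 0;0 0 0 -0.01 0;0 0 0 -0.005 0;0 0 0 -0.003 0;0 0 0 -0.0005 0;0 0 0 0 0;0 0 0 0 0"

```text
t: 52.7
ee_pos: [461.2, -130.3, 50.0]
orientation: [-0.053, 3.141, -0.0]
ft_force: [0.1, -0.1, -2.8]
width: 17.7
```

Run:
```python
from m import *
o=st(); cam('wrist'); disc((458.5,-133),71,4)
```

```text
t 52.7 tcp [ 461.2 -130.3   50. ] yawY 91.94 tilt 0.03 w 17.7 F [ 0.1 -0.1 -2.8] q6 -1.9 q1 -0.3
disc 1859 [ 459.  -131.8] 24.2 73.0 slope [0.025 0.001]
```

play_rows --increments "0 0 0 -0.001 0;0 0 0 -0.0008 0;0 0 0 0 0;0.1 0 0 0 0;0.2 0 0 0 0;0.35 0 0 0 0;0.5 0 0 0 0;0.5 0 0 0 0;0.5 0 0 0.02 0;0.5 0 0 0.03 0;0.5 0 0 0.02 0;0.5 0 0 0 0;0.5 0 0 0 0"

```text
t: 54.05
ee_pos: [461.2, -130.3, 118.1]
orientation: [-0.053, 3.14, -0.0]
ft_force: [-0.1, 1.0, 0.1]
width: 43.9
```

Run:
```python
from m import *
o=st(); cam('wrist'); disc((458.5,-133),71,3)
```

```text
t 54.05 tcp [ 461.2 -130.3  118.1] yawY 91.93 tilt 0.06 w 43.9 F [-0.1  1.   0.1] q6 -1.9 q1 -0.3
disc 1704 [ 458.9 -131.8] 23.9 70.9 slope [ 0.003 -0.   ]
```

play_rows --increments "0.5 -0.0053 -0.0362 0 0;0.5 -0.0053 -0.0362 0 0;0.5 -0.0053 -0.0362 0 0;0.5 -0.0053 -0.0362 0 0;0.5 -0.0053 -0.0362 0 0;0.5 -0.0053 -0.0362 0 0;0.5 -0.0055 -0.036 0 0;0.5 0 0 -0.03 0;0.5 0 0 -0.01 0;0.5 0 0 0 0;0.5 0 0 0 0"

```text
t: 55.2
ee_pos: [423.5, -382.4, 77.5]
orientation: [0.054, -3.14, -0.002]
ft_force: [-0.2, -0.2, -0.5]
width: 44.0
```

Run:
```python
from m import *
st(); cam('wrist'); weights()
```

```text
t 55.2 tcp [ 423.5 -382.4   77.5] yawY 91.98 tilt 0.1 w 44.0 F [-0.2 -0.2 -0.5] q6 -2.36 q1 -0.76
weight wrist 1474 [319. 198.] [ 421.9 -385.6] r 23.8 knob [ 421.7 -385.3   37.8] 316
weight wrist 79 [306. 285.] [ 514.9 -396.2] r 13.0 knob [ 533.3 -394.8   38.4] 20
```

play_rows --increments "0.5 0 -0.0008 -0.03 0;0.5 0 0 -0.025 0;0.5 0 0 -0.019 0;0.5 0 0 -0.009 0;0.5 0 0 -0.004 0;0.5 0 0 0 0;0.3 0 0 0 0;0.2 0 0 0 0;0.1 0 0 0 0;0 0 0 0 0;0 0 0 0 0;0 0 0 0 0;0 0 0 0 0"

```text
t: 56.55
ee_pos: [423.9, -384.4, -8.5]
orientation: [-0.053, 3.141, -0.0]
ft_force: [-0.5, 0.9, 5.8]
width: 17.0
```

Run:
```python
from m import *
st()
```

```text
t 56.55 tcp [ 423.9 -384.4   -8.5] yawY 91.93 tilt 0.03 w 17.0 F [-0.5  0.9  5.8] q6 -2.36 q1 -0.76
```

play_rows --increments "0 0 0 0.02 0;0 0 0 0.04 0;0 0 0 0.03 0;0 0.0087 0.0183 0 0;0 0.0174 0.0366 0 0;0 0.0174 0.0366 0 0;0 0.0174 0.0367 0 0;0 0.0174 0.0366 0 0;0 0.0174 0.0366 0 0;0 0.0174 0.0367 0 0;0 0.0087 0.0183 0 0;0 0 0 0 0;0 0 0 0 0;0 0 0 0 0"

```text
t: 57.95
ee_pos: [544.8, -128.6, 80.7]
orientation: [0.052, -3.14, 0.0]
ft_force: [0.8, -0.3, -2.3]
width: 17.6
```

Run:
```python
from m import *
o=st(); cam('wrist'); disc((543.5,-129.5),o['ee_pos'][2]+8.5+14,5)
```

```text
t 57.95 tcp [ 544.8 -128.6   80.7] yawY 91.89 tilt 0.05 w 17.6 F [ 0.8 -0.3 -2.3] q6 -1.86 q1 -0.25
disc 1859 [ 542.9 -130.1] 23.9 103.0 slope [ 0.019 -0.   ]
```

play_rows --increments "0 0 0.0002 -0.012 0;0 0 0 -0.01 0;0 0 0 -0.005 0;0 0 0 -0.003 0;0 0 0 -0.001 0;0 0 0 0 0;0 0 0 -0.001 0;0 0 0 0 0;0 0 0 0 0"

```text
t: 58.9
ee_pos: [545.7, -127.6, 49.2]
orientation: [-0.053, 3.141, -0.0]
ft_force: [-0.0, 1.1, -2.9]
width: 17.3
```

Run:
```python
from m import *
o=st(); cam('wrist'); disc((543.5,-129),71,4)
```

```text
t 58.9 tcp [ 545.7 -127.6   49.2] yawY 91.94 tilt 0.02 w 17.3 F [-0.   1.1 -2.9] q6 -1.86 q1 -0.25
disc 1799 [ 543.9 -128.9] 24.2 71.5 slope [0.013 0.002]
```

play_rows --increments "0 0 0 -0.0006 0;0 0 0 0 0;0.1 0 0 0 0;0.2 0 0 0 0;0.35 0 0 0 0;0.5 0 0 0 0;0.5 0 0 0 0;0.5 0 0 0.02 0;0.5 0 0 0.03 0;0.5 0 0 0.02 0;0.5 0 0 0 0;0.5 0 0 0 0"

```text
t: 60.15
ee_pos: [545.5, -127.6, 118.3]
orientation: [-0.053, 3.141, -0.0]
ft_force: [0.1, -0.4, -0.3]
width: 44.0
```

Run:
```python
from m import *
o=st(); cam('wrist'); disc((543.5,-129),71,3)
```

```text
t 60.15 tcp [ 545.5 -127.6  118.3] yawY 91.93 tilt 0.04 w 44.0 F [ 0.1 -0.4 -0.3] q6 -1.86 q1 -0.25
disc 1682 [ 544. -129.] 23.8 70.9 slope [0.003 0.001]
```

play_rows --increments "0.5 -0.0014 -0.0379 0 0;0.5 -0.0014 -0.0379 0 0;0.5 -0.0014 -0.0379 0 0;0.5 -0.0014 -0.0379 0 0;0.5 -0.0014 -0.0379 0 0;0.5 -0.0014 -0.0379 0 0;0.5 -0.0014 -0.038 0 0;0.5 0 0 -0.03 0;0.5 0 0 -0.01 0;0.5 0 0 0 0;0.5 0 0 0 0"

```text
t: 61.3
ee_pos: [535.5, -392.0, 77.8]
orientation: [0.054, -3.14, -0.002]
ft_force: [1.0, 0.2, 0.6]
width: 44.0
```

Run:
```python
from m import *
st(); cam('wrist'); weights()
```

```text
t 61.3 tcp [ 535.5 -392.    77.8] yawY 91.99 tilt 0.1 w 44.0 F [1.  0.2 0.6] q6 -2.26 q1 -0.65
weight wrist 1485 [318. 198.] [ 534.4 -395. ] r 23.8 knob [ 534.  -395.1   37.7] 313
```

play_rows --increments "0.5 0.0002 -0.0008 -0.03 0;0.5 0 0 -0.025 0;0.5 0 0 -0.019 0;0.5 0 0 -0.009 0;0.5 0 0 -0.004 0;0.5 0 0 0 0;0.3 0 0 0 0;0.2 0 0 0 0;0.1 0 0 0 0;0 0 0 0 0;0 0 0 0 0;0 0 0 0 0;0 0 0 0 0"

```text
t: 62.65
ee_pos: [536.2, -394.0, -8.1]
orientation: [-0.053, 3.141, -0.001]
ft_force: [-1.3, 0.4, 6.6]
width: 17.4
```

Run:
```python
from m import *
st()
```

```text
t 62.65 tcp [ 536.2 -394.    -8.1] yawY 91.93 tilt 0.03 w 17.4 F [-1.3  0.4  6.6] q6 -2.26 q1 -0.65
```

play_rows --increments "0 0 0 0.02 0;0 0 0 0.04 0;0 0 0 0.03 0;0 0.0067 0.0193 0 0;0 0.0133 0.0385 0 0;0 0.0133 0.0385 0 0;0 0.0133 0.0385 0 0;0 0.0133 0.0385 0 0;0 0.0133 0.0385 0 0;0 0.0133 0.0385 0 0;0 0.0067 0.0192 0 0;0 0 0 0 0;0 0 0 0 0;0 0 0 0 0"

```text
t: 64.05
ee_pos: [628.1, -124.7, 80.5]
orientation: [0.052, -3.14, -0.0]
ft_force: [-0.9, -0.2, -1.9]
width: 17.1
```

Run:
```python
from m import *
o=st(); cam('wrist'); disc((627.5,-126),o['ee_pos'][2]+8.1+14,5)
```

```text
t 64.05 tcp [ 628.1 -124.7   80.5] yawY 91.9 tilt 0.09 w 17.1 F [-0.9 -0.2 -1.9] q6 -1.82 q1 -0.21
disc 1837 [ 626.6 -126.2] 24.0 102.3 slope [ 0.015 -0.   ]
```

play_rows --increments "0 0 0.0002 -0.012 0;0 0 0 -0.01 0;0 0 0 -0.005 0;0 0 0 -0.003 0;0 0 0 -0.001 0;0 0 0 0 0;0 0 0 0 0;0 0 0 0 0"

```text
t: 64.9
ee_pos: [629.4, -124.2, 50.8]
orientation: [-0.053, 3.14, -0.0]
ft_force: [0.4, 0.2, -1.8]
width: 17.3
```

Run:
```python
from m import *
o=st(); cam('wrist'); disc((627.5,-126),71,4)
```

```text
t 64.9 tcp [ 629.4 -124.2   50.8] yawY 91.93 tilt 0.04 w 17.3 F [ 0.4  0.2 -1.8] q6 -1.82 q1 -0.21
disc 1814 [ 627.9 -125.5] 24.2 72.6 slope [0.018 0.002]
```

Lower 1.6 mm, release, withdraw high and back for a final check.

play_rows --increments "0 0 0 -0.001 0;0 0 0 -0.0006 0;0 0 0 0 0;0.1 0 0 0 0;0.2 0 0 0 0;0.35 0 0 0 0;0.5 0 0 0 0;0.5 0 0 0 0;0.5 0 0 0.02 0;0.5 0 0 0.03 0;0.5 0 0 0.04 0;0.5 0.02 0 0.04 0;0.5 0.02 0 0.04 0;0.5 0 0 0.03 0;0.5 0 0 0 0;0.5 0 0 0 0"

```text
t: 66.55
ee_pos: [669.1, -124.1, 249.0]
orientation: [-0.053, 3.14, -0.0]
ft_force: [0.9, 0.5, -0.8]
width: 43.6
```

Run:
```python
from m import *
o=st(); d=cam('wrist'); save(d['img'],'w7.png')
for c,k in [((458.5,-132),1),((543.7,-129),2),((627.8,-125.8),3)]:
    disc(c,71,3); rim(c,39.5,2,30)
baskets('wrist')
d=cam('side'); save(cv2.resize(d['img'][130:350,190:510],None,fx=2.5,fy=2.5),'s3.png')
```

```text
t 66.55 tcp [ 669.1 -124.1  249. ] yawY 91.93 tilt 0.05 w 43.6 F [ 0.9  0.5 -0.8] q6 -1.81 q1 -0.2
disc 640 [ 462.3 -131.6] 23.1 70.7 slope [-0.016  0.005]
rim 223 ((465.76947021484375, -132.94390869140625), (34.28363037109375, 48.524452209472656), 3.4036197662353516) z 39.2 slope [ 0.006 -0.004]
disc 1012 [ 544.4 -128.6] 23.9 70.9 slope [-0.007 -0.001]
rim 208 ((543.9577026367188, -129.25796508789062), (48.719051361083984, 49.151390075683594), 2.077577590942383) z 39.4 slope [0.    0.003]
disc 886 [ 627.7 -125.5] 24.0 70.8 slope [0.004 0.002]
rim 187 ((626.9402465820312, -126.45050048828125), (49.16700744628906, 49.105770111083984), 3.865116834640503) z 39.2 slope [-0.003  0.003]
  grip [598.7 126.   69.4]
```

View pics/s3.png

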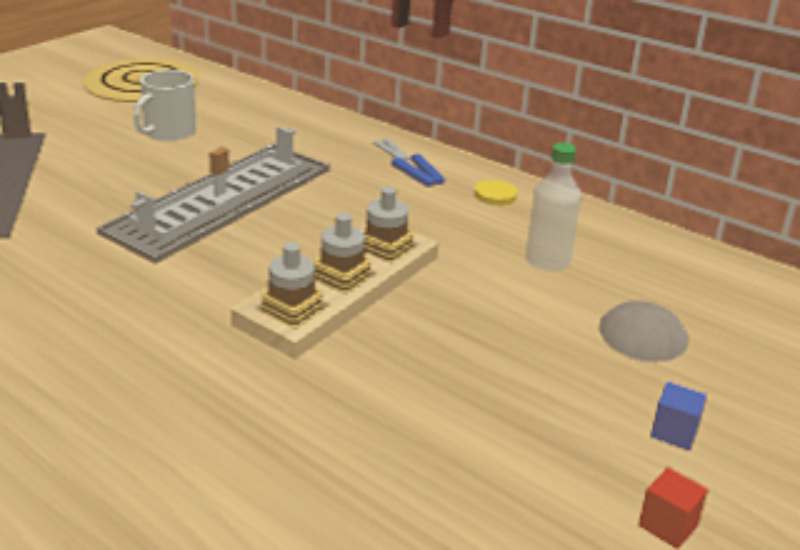

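All three stacks stand upright, the cradle is in the tray, and the mug, bottle and stone stand where they were. Handing in.

```bash
python3 -c "
from workcell import ctrl
print(ctrl.close_job())"
```

```text
the job is handed in; nothing more can be done
None
```

The job is done and handed in at about 67 s of the 210 s allowed; no verdict was reported. I lifted the cradle level off its stand, stood it in the drip tray and let go. Then I set all three baskets in pockets, put a dark wood block in each, and laid a weight on each block. The red and blue look-alike blocks were not touched.

**Last checks**
- **Baskets:** rims at about z 39.3 mm, flat, and within about 1.5 mm of the pocket centres.
- **Blocks:** tops at 56.9 mm, within about 1 mm of the basket centres.
- **Weights:** disc tops at 70.7–70.9 mm, flat and knob up, within about 1.5 mm of the basket centres by the close-up readings.
- **Rest of the scene:** the final side picture shows all three stacks upright, the cradle in the tray, and the mug, bottle and stone standing.

**What disagreed or went wrong**
- **Fingertips:** they ended about 28 mm short of the reported TCP. The first basket grasp closed on air, and I corrected for this from then on.
- **Cradle lift:** this came before that correction, so only about 4 mm of the handle was gripped. It held.
- **Camera bias:** the wrist camera read about 1–2 mm off the robot, so I aligned parts relative to the camera.
- **Contact force:** I saw about 6 N upward, well under 40 N, at several grasps from the second basket on. I did not find the cause.
- **Knocked block:** one block moved from about (499, −299) to (451, −327) during the run, and I found it again before picking it up.
- **Last weight 1 reading:** in the final wide view it read about 4 mm off in x, partly hidden. The close-up after release read 1.3 mm off.

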